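Cover the tablet dispenser and hold its spring gate at the mark

ROBOT

A 6-joint arm with a two-finger parallel gripper is mounted at the origin on the work surface. World frame = base frame: x ahead of the robot, y to its left, z up, the work surface at z = 0. Lengths are in mm, angles in rad, forces in N, time in s.
With the tool pointing down it reaches from about 300 to 750 mm from the base axis. Payload 8.5 kg.
Tool frame: the origin (TCP) lies at the very end of the fingers, on their centre line; the grasp point (between the pads) lies 19 mm behind it; z points along the fingers, y is the direction in which the jaws open and shut (so a half turn about z gives the same grasp; the last joint's range is limited). The gripper opens to 88 mm and grips with 3 to 60 N. Pads are 18 mm wide; open, the fingers measure 123 mm over their backs; the gripper's body (75 mm by 187 mm) begins 45 mm behind the grasp point.
Start: joints at [0.983, 0.381, 1.297, -0, 1.464, -0.215], TCP at [200.314, 512.206, 238.748] pointing down, gripper open.
Joint ranges: [-3.11, 3.11], [-0.89, 2.33], [0.22, 2.48], [-1.42, 4.56], [0.17, 2.85], [-2.88, 2.88]. Speed limits (rad/s): [2.39, 2.39, 3.14, 3.14, 3.14, 3.14].

INTERFACE

Orientations are given as a unit quaternion [x, y, z, w].
In Python, from rig import manip, imaging gives the robot as it stands.
- The arm moves only by the tool drive_tool, never from a script. Its arguments are lists of equal length, an entry for each row: "dp": the shift along the tool's x, y, z in units of 25 mm (1.0 is 25 mm), a list of three; "spin": the turn about the tool's z in units of 5 degrees (1.0 is 5 degrees); "grip": the opening, from 0 (shut) to 1 (fully open). In form: {"dp": [[tx, ty, tz], ...], "spin": [spin, ...], "grip": [grip, ...]}. A call has 1 to 8 rows; each row shifts and turns the commanded pose from where the row before left it, along the tool's axes as they then stand; what a row does not reach is not made up. A row lasts 1/8 s, in which the tool goes at most 62.5 mm and 10.7 degrees, less where a joint would pass 70% of its speed; a pose out of reach is approached as far as the arm can. A call is refused whole if a number of a shift passes 1 or a number of a turn 1, either way. A call with a gripper value outside its range is refused whole. The fingers move at their own pace and stop on an object; "force" is the grip in N (left out, the last holds). Time passes only in rows, so rows that do not move let the fingers close. It gives the time, the measured TCP pose, the force and the opening at its end, in the units of the state.
- manip.read_state(): the state, without advancing time (a new reading comes with each control period).
- imaging.read_camera(name): name is "side" or "top" or "wrist"; returns the picture (480x640x3 uint8, red, green, blue); there is no depth.
- imaging.get_calibration(name): a dict with "camera_matrix" (3x3 intrinsics, pixels), "R" (3x3) and "t" (3): a world point X has camera coordinates R X + t; the wrist camera has in their place "T_tool_cam" (4x4, takes a point from camera to tool coordinates, whose origin is the TCP and whose axes are the flange's). Camera axes: x right, y down, z forward; pixel columns grow to the right and rows downward; lengths in mm; the calibration is good to about 2 mm. A picture is of the moment at which its call begins: read the wrist's pose just before it. get_calibration takes no time and is no camera call.
- manip.hand_in(): hands the job in, once; it reports no verdict.
The state is a dict: "t": time; "joint_positions": joint angles; "qvel": joint speeds; "tau": joint torques, N m; "tool_pos": TCP position; "orientation": TCP orientation; "contact_force": force on the tool from outside, world axes, zero at the start; "ft_torque": the same for the moment, N m; "width": opening from 0.0 (shut) to 1.0 (fully open).
Only numpy, scipy, OpenCV 4.12 (cv2) and the standard library are available. Lean on these libraries where they do the work, as an engineer would, in place of code of your own. Each camera call takes 0.05 s, during which the arm holds its last target.

TASK

The tablet dispenser on the bench has a new gate spring and needs its hold-open check. Lower the blue lid onto the grey hopper (do not drop it) so that it sits seated and level and let go of it; only then pull the red handle of the spring-return gate out until its pointer stands beside the green tab, and finish while still holding it there with the gripper. Leave the other things on the table where they are.

Things in the scene. Friction and masses are not known exactly. Their poses are not given: they have to be found in the camera images.
- dispenser: tablet dispenser screwed to the table (it does not move): white housing 130 x 100 mm, top 55 mm above the table, on a dark steel base plate 12 mm thick and 90 mm wide that reaches from 70 mm behind to 220 mm in front of the origin; on the housing a grey round open hopper, outside diameter 104 mm. Origin on the table under the hopper's centre; its -x axis points to the front, where the gate comes out; z up
- hopper_rim (a point): centre of the hopper's mouth, at the height of the rim's upper edge, 115 mm above the table; mouth 96 mm inside diameter, wall 4 mm. Axes parallel to the dispenser's
- lid: loose round blue lid, about 140 g (varies), lying on the table knob up: flange 114 mm in diameter and 6 mm thick; below it a chamfered plug 88 mm in diameter and 9 mm deep that drops into the hopper's mouth with 4 mm of play all round; above it, on the axis, a plain cylindrical knob 28 mm in diameter from 15 to 47 mm above the origin. Origin at the centre of the plug's underside; z up along the knob
- lid_seat (a point): point on the lid's axis at the underside of its flange, 9 mm above the lid's origin; when the lid is seated it coincides with point hopper_rim (within the play)
- gate (a joint): how far the gate is pulled out of the dispenser, in m: 0 shut, 0.07 at its stop, growing as it moves towards the dispenser's -x (level). A spring pulls it shut with about 4 N when shut, rising 0.9 N per 10 mm; let go, it slides back to 0
- gate_grip (a point): middle of the gripping part of the gate's red upright handle, 90 mm above the table; the handle is a block 16 mm thick along the pull, 32 mm wide across it, from 32 to 105 mm above the table, standing 140 mm in front of the dispenser's origin when shut, 67 mm clear of the housing's front. Axes parallel to the dispenser's; moves with the gate
- pointer (a point): tip of the small red pointer (3 mm thick along the pull) that sticks out of the foot of the handle to the dispenser's -y side, 35 mm above the table, in line with the handle's middle; moves with the gate
- mark: green tab, the mark: 12 mm long along the pull, 11 mm wide, 30 mm tall, fixed on the base plate beside the path of the pointer, 39 mm to the dispenser's -y side and 28 to 55 mm ahead of where the pointer starts. Origin at the centre of its underside, 12 mm above the table; axes parallel to the dispenser's, so the pointer is at the mark when both have the same x along the dispenser's x axis
- coupling: bystander: blue pipe coupling, a ring 50 mm across and 40 mm tall, loose; origin under its centre
- cap: bystander: plain white disc-shaped cap, 56 mm across, 14 mm tall, loose; origin under its centre
- spray_a: bystander: yellow aerosol can 62 mm across, 190 mm tall, loose; origin under its centre
- spray_b: bystander: second yellow aerosol can, like the first, loose
- jug: bystander: white jug with blue cap, 140 mm across, 270 mm tall, 2.5 kg, loose; origin under its centre
- pen_cup: bystander: clear cup 72 mm across with pens up to 165 mm tall, loose; origin under its centre
- drill: bystander: cordless drill lying on its side, black and green, about 190 x 190 mm and 60 mm tall, 1.4 kg, loose; origin under the motor housing, battery towards its +y
Not all that is in view belongs to the job. What is meant by the lid is not orange, purple or white, and is the larger of those in its own colour.

How it is judged:
By the outcome, as a careful person would: the job done as asked, in the order asked, and still so for the second after the job is handed in, while the arm keeps its last pose, push and grip.
It also fails if it takes over 58 s, if anything falls off the work surface, if the arm or the gripper's body presses on something with over 40 N, if the wrist force passes 120 N, or if a joint passes its speed limit or range.

## Working session

There is one attempt and no reset: what is moved stays moved. The work goes in short steps, Python scripts to look and compute and a tool call to move; the robot and the scene stay as the last step left them, time stands still between calls to the robot, and variables do not carry over. Pictures are saved under pics/ and viewed, and the job is handed in when it is done.

Besides the shell and the picture viewer there is one more tool, called after "Emit:" as name([rows], argument=value, ...), one row to a line, values as JSON. drive_tool: Moves the arm, as the interface text tells. Its arguments: {"type":"object","properties":{"dp":{"type":"array"},"spin":{"type":"array"},"grip":{"type":"array"},"force":{"type":"number"}},"required":["dp","spin","grip"]}

```bash
mkdir -p pics; ls; python3 - <<'E'
from rig import manip, imaging
import cv2
s=manip.read_state();print(s)
for n in ("side","top","wrist"):
    im=imaging.read_camera(n);cv2.imwrite(f"pics/{n}0.png",im[:,:,::-1])
    c=imaging.get_calibration(n);print(n,c)
E
```

```text
pics
{'t': 0.0, 'joint_positions': array([ 9.82695892e-01,  3.81164464e-01,  1.29826253e+00,  1.32132971e-05,
        1.46360464e+00, -2.15315752e-01]), 'qvel': array([-5.96967438e-04, -2.05876065e-05,  9.33590200e-04, -4.09470527e-04,
        1.55358519e-03,  1.23654874e-03]), 'tau': array([-7.99834174e-05, -4.37922084e+01, -2.24559975e+01,  7.13261194e-02,
        3.51994636e-02, -1.23756877e-04]), 'tool_pos': array([200.15958529, 511.9767267 , 238.15411164]), 'orientation': array([ 1.85315589e-01,  9.82678795e-01, -6.59648570e-04, -2.87360363e-04]), 'contact_force': array([-0.25866211,  1.13554415,  0.40390759]), 'ft_torque': array([-0.05259278,  0.0559229 , -0.0477279 ]), 'width': 0.9998115302687428}
side {'camera_matrix': array([[434.0814183 ,   0.        , 321.85711818],
       [  0.        , 434.0814183 , 236.76665607],
       [  0.        ,   0.        ,   1.        ]]), 'R': array([[ 0.90928818, -0.41608346,  0.0083401 ],
       [-0.2950929 , -0.6587535 , -0.69207226],
       [ 0.29345389,  0.62683202, -0.72178004]]), 't': array([-515.85776762,  180.15414647, 1103.75566394])
[... 223 characters left out ...]
83326 ],
       [-0.99373459, -0.00888924, -0.11141163],
       [ 0.11161691, -0.02751279, -0.99337038]]), 't': array([ -90.34263779,  499.217292  , 1241.49361407])}
wrist {'camera_matrix': array([[349.63739297,   0.        , 318.19243651],
       [  0.        , 349.63739297, 238.05107921],
       [  0.        ,   0.        ,   1.        ]]), 'T_tool_cam': array([[ 1.60450363e-04, -9.54192736e-01, -2.99192575e-01,
         7.78927984e+01],
       [ 9.99999987e-01,  1.56381103e-04,  3.75432058e-05,
        -4.66820987e-01],
       [ 1.09646107e-05, -2.99192577e-01,  9.54192749e-01,
        -1.46132053e+02],
       [ 0.00000000e+00,  0.00000000e+00,  0.00000000e+00,
         1.00000000e+00]])}
```

View pics/top0.png

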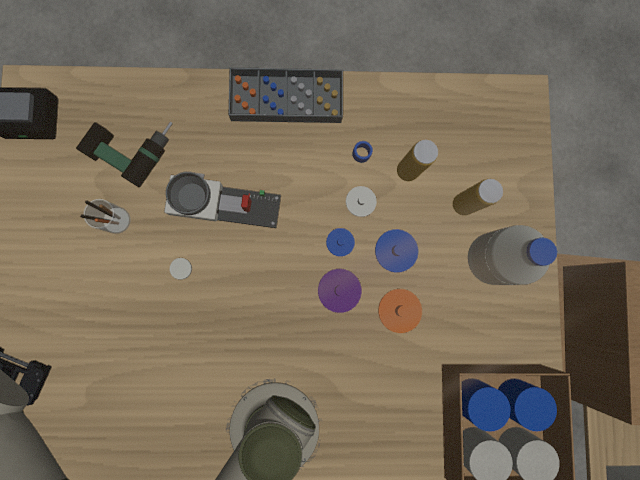

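View pics/side0.png

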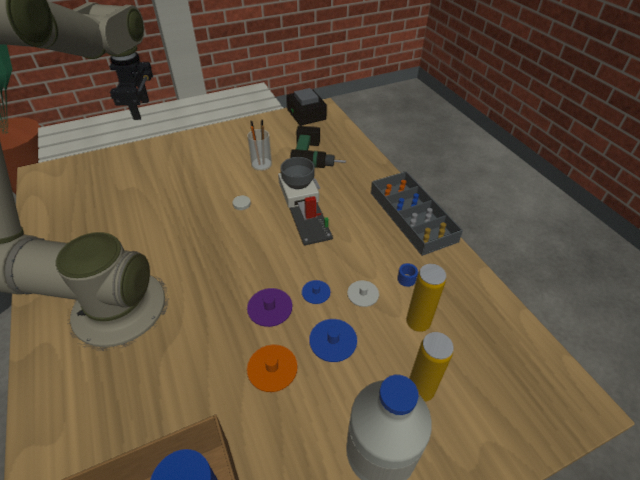

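View pics/wrist0.png

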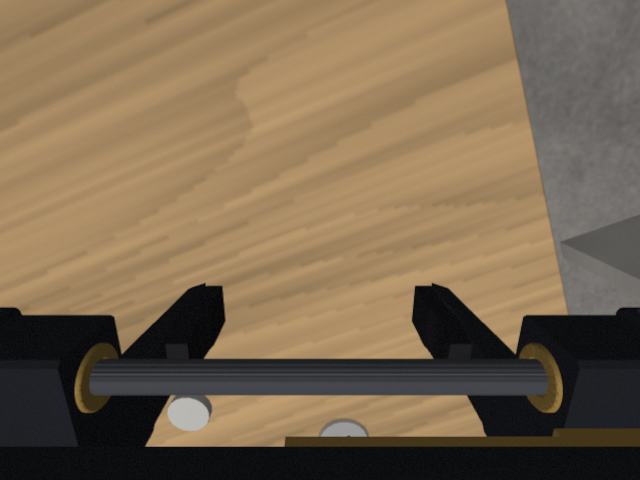

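Pictures: in the top view the lid candidates are large blue (397,250), small blue (340,242), purple (340,290), orange (400,310) and white (361,201). There is also a blue coupling ring at (362,151), and blue-topped cans in the box. I choose the larger blue lid at (397,250). The dispenser's hopper is at (188,194), the handle at (246,202) and the green tab at (262,193).

```bash
cat > h.py <<'E'
import numpy as np,cv2
from rig import manip,imaging
from scipy.spatial.transform import Rotation as Ro
def cal(n,s=None):
    c=imaging.get_calibration(n);K=c["camera_matrix"]
    if n!="wrist": return K,c["R"],c["t"]
    T=np.eye(4);T[:3,:3]=Ro.from_quat(s["orientation"]).as_matrix();T[:3,3]=s["tool_pos"]
    W=np.linalg.inv(T@c["T_tool_cam"]);return K,W[:3,:3],W[:3,3]
def ray(uv,z,C):
    K,R,t=C;d=R.T@np.linalg.inv(K)@np.array([uv[0],uv[1],1.]);o=-R.T@t
    return o+d*(z-o[2])/d[2]
def proj(X,C):
    K,R,t=C;p=K@(R@np.asarray(X,float)+t);return p[:2]/p[2]
def big(m,lo=20):
    cs,_=cv2.findContours(m.astype(np.uint8),cv2.RETR_EXTERNAL,cv2.CHAIN_APPROX_NONE)
    return sorted([c for c in cs if cv2.contourArea(c)>=lo],key=cv2.contourArea,reverse=True)
def hsv(im): 
    a=cv2.cvtColor(im,cv2.COLOR_RGB2HSV).astype(int);return a[...,0],a[...,1],a[...,2]
E
python3 - <<'E'
from h import *
for n in("top","side"):
    im=cv2.imread(f"pics/{n}0.png")[:,:,::-1].copy();C=cal(n)
    h,s,v=hsv(im)
    for nm,m,z in(("blue",(h>105)&(h<125)&(s>150)&(v>60),15),("red",((h<5)|(h>174))&(s>170)&(v>80),105),("green",(h>50)&(h<80)&(s>120)&(v>40),42)):
        for c in big(m,8)[:7]:
            hl=cv2.convexHull(c);e=cv2.fitEllipse(hl) if len(hl)>4 else None
            M=cv2.moments(c);u=(M['m10']/M['m00'],M['m01']/M['m00'])
            print(n,nm,np.round(u,1),cv2.contourArea(c),cv2.boundingRect(c),"cen",np.round(ray(u,z,C)), "ell",e and np.round(ray(e[0],z,C)),e and np.round(e[1],1))
t=cv2.imread("pics/top0.png");s=cv2.imread("pics/side0.png")
a=cv2.resize(t[155:245,150:290],None,fx=5.6,fy=5.6,interpolation=cv2.INTER_CUBIC);cv2.imwrite("pics/c1.png",a[:600,:800])
a=cv2.resize(s[140:260,250:410],None,fx=5,fy=5,interpolation=cv2.INTER_CUBIC);cv2.imwrite("pics/c2.png",a)
a=cv2.resize(t[210:340,310:450],None,fx=4,fy=4,interpolation=cv2.INTER_CUBIC);cv2.imwrite("pics/c3.png",a)
E
```

```text
top blue [488.5 408.6] 1433.0 (467, 387, 44, 44) cen [  50. -544.   15.] ell [  50. -543.   15.] [42.8 44. ]
top blue [534.9 408.6] 1414.5 (514, 387, 43, 44) cen [  50. -663.   15.] ell [  50. -663.   15.] [42.  44.4]
top blue [339.3 247. ] 43.0 (327, 232, 27, 24) cen [ 460. -163.   15.] ell [ 471. -164.   15.] [24.7 27.3]
top blue [272.9  85.4] 17.0 (271, 83, 5, 6) cen [897.  16.  15.] ell [896.  16.  15.] [4.9 5.3]
top blue [265.1  98.3] 16.5 (263, 96, 5, 6) cen [860.  37.  15.] ell [860.  37.  15.] [4.5 5.4]
top blue [265.5  78.4] 16.5 (263, 76, 6, 6) cen [916.  37.  15.] ell [915.  36.  15.] [5.  7.2]
top blue [280.1  92.1] 15.5 (278, 90, 5, 5) cen [878.  -3.  15.] ell [878.  -4.  15.] [5.  5.7]
top red [244.7 199.8] 39.5 (242, 195, 7, 12) cen [566.  76. 105.] ell [565.  76. 105.] [ 6.5 12.8]
side blue [332.9 340.2] 1480.5 (310, 320, 47, 42) cen [ 451. -316.   15.] ell [ 451. -316.   15.] [42.  46.4]
side blue [182.9 466.8] 1322.5 (151, 450, 62, 30) cen [  70. -445.   15.] ell [  58. -477.   15.] [60.7 77.6]
side blue [398.7 394.3] 1094.5 (380, 375, 38, 40) cen [ 524. -493.   15.] ell [ 523. -493.   15.] [36.6 39.9]
side blue [315.8 291.7] 454.0 (303, 281, 27, 23) cen [ 472. -170.   15.] ell [ 472. -170.   15.] [22.4 27.3]
side blue [408.2 274.1] 269.0 (400, 264, 18, 22) cen [ 723. -218.   15.] ell [ 721. -219.   15.] [18.2 22.5]
side blue [400.2 203.3] 37.5 (397, 198, 7, 12) cen [854.  35.  15.] ell [852.  34.  15.] [ 5.4 13.1]
side blue [415. 199.] 37.5 (411, 193, 8, 13) cen [908.  33.  15.] ell [905.  33.  15.] [ 6.7 13.2]
side red [310.6 206.9] 171.0 (305, 197, 16, 21) cen [551.  43. 105.] ell [552.  41. 105.] [20. 22.]
side green [ 4.2 65.8] 329.0 (0, 45, 12, 44) cen [-298. 1523.   42.] ell [-303. 1524.   42.] [15.4 43.8]
side green [326. 222.] 16.0 (325, 218, 3, 9) cen [593.  29.  42.] ell None None
```

View pics/c1.png

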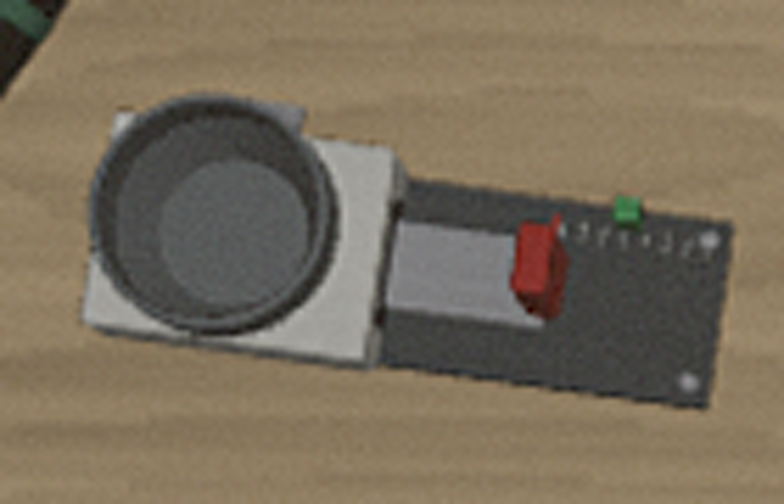

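View pics/c2.png

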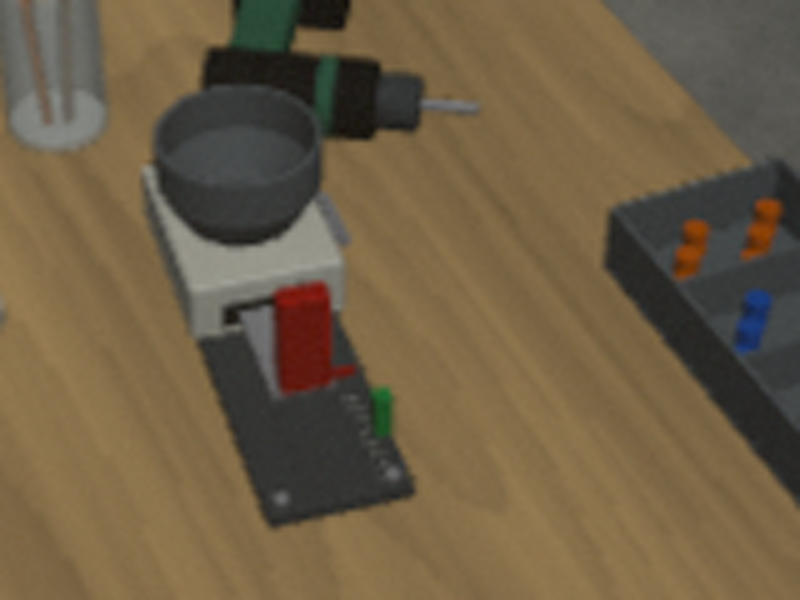

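View pics/c3.png

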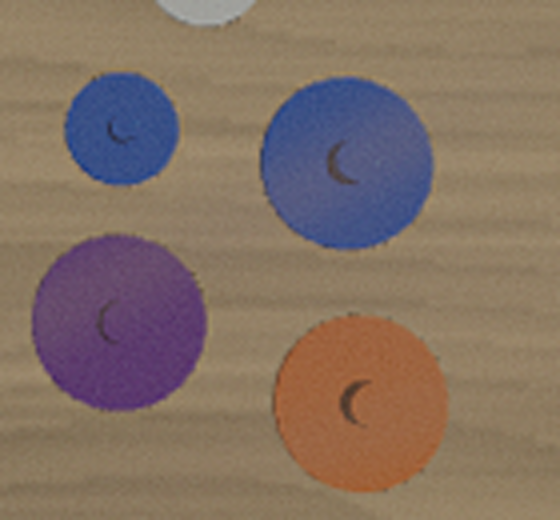

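The crop c3 confirms the large blue lid, bigger than the small blue one and clear of its neighbours. c1 and c2 show the hopper, the handle and the pointer with the green tab on its far side. Next I measure them.

```bash
python3 - <<'E'
from h import *
T=cv2.imread("pics/top0.png")[:,:,::-1].copy();S=cv2.imread("pics/side0.png")[:,:,::-1].copy()
CT,CS=cal("top"),cal("side")
h,s,v=hsv(T)
for c in big((h>100)&(h<130)&(s>70)&(v>40),200):
    e=cv2.fitEllipse(cv2.convexHull(c));print("blue",np.round(e[0],1),np.round(e[1],1),np.round(ray(e[0],15,CT),1))
# base size check
e0=ray((397-21,250),15,CT)-ray((397+21,250),15,CT);print(np.linalg.norm(e0))
# hopper: dark low-sat in window
def hop(im,x0,y0,x1,y1,thr):
    a=im[y0:y1,x0:x1].astype(int);h,s,v=hsv(im[y0:y1,x0:x1].copy());return h,s,v
for p in [(188,160),(188,176),(170,194),(188,194),(215,190),(230,185),(180,180),(196,172)]: print(p,T[p[1],p[0]],hsv(T)[1][p[1],p[0]])
m=(s<60)&(v<115); w=np.zeros_like(m);w[165:222,160:216]=1
m=cv2.morphologyEx((m&w).astype(np.uint8),cv2.MORPH_OPEN,np.ones((5,5)))
c=big(m)[0];e=cv2.fitEllipse(cv2.convexHull(c));print("hopper top",np.round(e[0],1),np.round(e[1],1),np.round(ray(e[0],115,CT),1),cv2.boundingRect(c))
im=T.copy();cv2.ellipse(im,e,(255,0,0),1)
cv2.imwrite("pics/h1.png",cv2.resize(im[155:245,150:290],None,fx=5.6,fy=5.6,interpolation=cv2.INTER_NEAREST)[:,:,::-1])
# yaw: baseplate far corners from crop c1 (z=12): right edge corners
f=lambda x,y:(150+x/5.6-.4,155+y/5.6-.4)
for nm,p,z in(("BRt",(732,224),12),("BRb",(708,408),12),("BLt",(412,180),12),("BLb",(385,362),12),("tab top",(628,206),42),("handle top",(532,255),105),("ptr",(558,219),35),("house TR",(405,155),55),("house BR",(372,362),55),("house BL",(84,322),55)):
    print(nm,np.round(ray(f(*p),z,CT),1))
g=lambda x,y:(250+x/5-.4,140+y/5-.4)
for nm,p,z in(("BRt",(413,492),12),("BRb",(270,525),12),("hopper c",(238,140),115),("tab top",(382,392),42),("handle top",(303,292),105),("ptr",(354,371),35)):
    print("S",nm,np.round(ray(g(*p),z,CS),1))
for nm,p in(("jug",(510,275)),): print(nm,np.round(ray((520,250),270,CT)),np.round(ray((427,148),190,CT)),np.round(ray((490,190),190,CT)))
E
```

```text
blue [507.3 406.3] [ 57.6 100.9] [  55.7 -592.2   15. ]
blue [396.1 250.4] [41.7 42.9] [ 451.8 -312.7   15. ]
blue [339.9 241.8] [27.6 27.8] [ 473.  -164.9   15. ]
blue [542.5 251.2] [26.9 28.3] [ 452.7 -702.1   15. ]
blue [361.9 151.1] [18.3 21.4] [ 717.5 -224.2   15. ]
110.80760219470302
(188, 160) [138 118  90] 89
(188, 176) [63 59 58] 20
(170, 194) [67 67 63] 15
(188, 194) [86 90 89] 11
(215, 190) [164 163 158] 9
(230, 185) [146 126 101] 79
(180, 180) [67 69 67] 7
(196, 172) [148 130 104] 76
hopper top [187.7 192.9] [42.3 45.3] [579.8 213.  115. ] (166, 172, 45, 42)
BRt [597.4  -7.3  12. ]
BRb [509.8   2.8  12. ]
BLt [616.8 143.7  12. ]
BLb [530.1 154.1  12. ]
tab top [599.7  39.7  42. ]
handle top [565.3  76.5 105. ]
ptr [594.6  72.4  35. ]
house TR [619.6 140.6  55. ]
house BR [524.2 153.   55. ]
house BL [541.2 282.9  55. ]
S BRt [595.2 -11.2  12. ]
S BRb [509.1  -1.3  12. ]
S hopper c [580.9 212.8 115. ]
S tab top [600.6  44.2  42. ]
S handle top [565.5  78.4 105. ]
S ptr [596.1  74.1  35. ]
jug [ 436. -524.  270.] [ 678. -352.  190.] [ 580. -497.  190.]
```

View pics/h1.png

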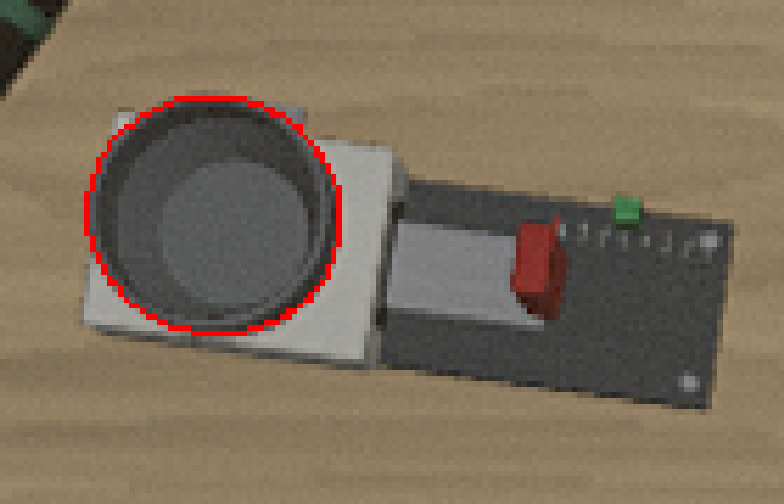

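Measured, with top and side views agreeing to 2–4 mm:
- Lid: about (451.5, -314).
- Hopper: (580, 213).
- Dispenser yaw: its -y axis points at azimuth -6.6°.
- Handle: (565, 77).

Now I plan the transfer to above the lid. The tool's x will face the dispenser's -y, so the wrist camera sees the pointer later.

```bash
cat >> h.py <<'E'
def plan(target,nspin=0,N=None,dec=1,sg=1):
    s=manip.read_state();R=Ro.from_quat(s["orientation"]).as_matrix();p=s["tool_pos"].copy()
    az=np.degrees(np.arctan2(R[1,0],R[0,0]));tgt=np.array(target,float)
    if N is None: N=int(np.ceil(np.abs(R.T@(tgt-p)).max()/25))
    rows=[];sp=[]
    for k in range(N):
        a=np.radians(az);B=np.array([[np.cos(a),np.sin(a),0],[np.sin(a),-np.cos(a),0],[0,0,-1]])
        d=np.round(B.T@((tgt-p)/(N-k))/25,dec);p=p+B@d*25;rows.append(d.tolist())
        q=sg if k<nspin else 0;sp.append(q);az-=5*q
    for i in range(0,N,8): print(str(rows[i:i+8]).replace("-0.0,","0.0,").replace(" ",""),sp[i:i+8])
    print("end",np.round(p,1),"az",round(az,2))
def st():
    s=manip.read_state();R=Ro.from_quat(s["orientation"]).as_matrix()
    print("t",round(s["t"],2),np.round(s["tool_pos"],1),"az",round(float(np.degrees(np.arctan2(R[1,0],R[0,0]))),2),"zt",np.round(R[:,2],3),"F",np.round(s["contact_force"],1),"w",round(s["width"],3),"q6",round(s["joint_positions"][5],2));return s
E
python3 -c "
from h import *
plan((440,-314,150),33,40)"
```

```text
[[-0.5,-0.7,0.1],[-0.6,-0.6,0.1],[-0.6,-0.6,0.1],[-0.7,-0.5,0.1],[-0.7,-0.5,0.1],[-0.8,-0.4,0.1],[-0.8,-0.3,0.1],[-0.8,-0.3,0.1]] [1, 1, 1, 1, 1, 1, 1, 1]
[[-0.8,-0.2,0.1],[-0.9,-0.1,0.1],[-0.9,0.0,0.1],[-0.9,0.0,0.1],[-0.8,0.1,0.1],[-0.8,0.2,0.1],[-0.8,0.3,0.1],[-0.8,0.3,0.1]] [1, 1, 1, 1, 1, 1, 1, 1]
[[-0.8,0.4,0.1],[-0.7,0.5,0.1],[-0.7,0.5,0.1],[-0.6,0.6,0.1],[-0.6,0.6,0.1],[-0.5,0.7,0.1],[-0.5,0.7,0.1],[-0.4,0.8,0.1]] [1, 1, 1, 1, 1, 1, 1, 1]
[[-0.3,0.8,0.1],[-0.3,0.8,0.1],[-0.2,0.8,0.1],[-0.1,0.9,0.1],[0.0,0.9,0.1],[0.0,0.9,0.1],[0.1,0.8,0.1],[0.2,0.8,0.0]] [1, 1, 1, 1, 1, 1, 1, 1]
[[0.3,0.8,0.1],[0.3,0.8,0.0],[0.3,0.8,0.1],[0.3,0.8,0.0],[0.4,0.8,0.1],[0.3,0.8,0.0],[0.4,0.8,0.1],[0.3,0.8,0.0]] [1, 0, 0, 0, 0, 0, 0, 0]
end [ 439.7 -314.8  150.8] az -6.36
```

Emit:
drive_tool([
  [-0.5,-0.7,0.1],
  [-0.6,-0.6,0.1],
  [-0.6,-0.6,0.1],
  [-0.7,-0.5,0.1],
  [-0.7,-0.5,0.1],
  [-0.8,-0.4,0.1],
  [-0.8,-0.3,0.1],
  [-0.8,-0.3,0.1],
], spin=[1,1,1,1,1,1,1,1], grip=[1,1,1,1,1,1,1,1])

```text
t: 1.15
tool_pos: [247.0, 346.0, 218.5]
orientation: [0.511, 0.859, -0.0, -0.0]
contact_force: [0.7, 1.4, -0.1]
width: 1.003
```

Emit:
drive_tool([
  [-0.8,-0.2,0.1],
  [-0.9,-0.1,0.1],
  [-0.9,0.0,0.1],
  [-0.9,0.0,0.1],
  [-0.8,0.1,0.1],
  [-0.8,0.2,0.1],
  [-0.8,0.3,0.1],
  [-0.8,0.3,0.1],
], spin=[1,1,1,1,1,1,1,1], grip=[1,1,1,1,1,1,1,1])

```text
t: 2.15
tool_pos: [295.5, 181.4, 198.6]
orientation: [0.775, 0.633, -0.0, -0.0]
contact_force: [0.7, 0.1, -1.3]
width: 0.999
```

Emit:
drive_tool([
  [-0.8,0.4,0.1],
  [-0.7,0.5,0.1],
  [-0.7,0.5,0.1],
  [-0.6,0.6,0.1],
  [-0.6,0.6,0.1],
  [-0.5,0.7,0.1],
  [-0.5,0.7,0.1],
  [-0.4,0.8,0.1],
], spin=[1,1,1,1,1,1,1,1], grip=[1,1,1,1,1,1,1,1])

```text
t: 3.15
tool_pos: [343.5, 15.2, 178.6]
orientation: [0.944, 0.329, -0.0, -0.0]
contact_force: [-0.7, -0.3, -0.3]
width: 0.997
```

Emit:
drive_tool([
  [-0.3,0.8,0.1],
  [-0.3,0.8,0.1],
  [-0.2,0.8,0.1],
  [-0.1,0.9,0.1],
  [0.0,0.9,0.1],
  [0.0,0.9,0.1],
  [0.1,0.8,0.1],
  [0.2,0.8,0.0],
], spin=[1,1,1,1,1,1,1,1], grip=[1,1,1,1,1,1,1,1])

```text
t: 4.15
tool_pos: [391.1, -149.6, 161.0]
orientation: [1.0, -0.013, -0.0, -0.0]
contact_force: [0.3, -0.0, 0.2]
width: 1.0
```

Emit:
drive_tool([
  [0.3,0.8,0.1],
  [0.3,0.8,0.0],
  [0.3,0.8,0.1],
  [0.3,0.8,0.0],
  [0.4,0.8,0.1],
  [0.3,0.8,0.0],
  [0.4,0.8,0.1],
  [0.3,0.8,0.0],
], spin=[1,0,0,0,0,0,0,0], grip=[1,1,1,1,1,1,1,1])

```text
t: 5.15
tool_pos: [440.0, -316.0, 151.0]
orientation: [0.998, -0.055, -0.0, -0.0]
contact_force: [0.2, -0.1, 0.1]
width: 0.999
```

```bash
python3 - <<'E'
from h import *
s=st();im=imaging.read_camera("wrist");cv2.imwrite("pics/w1.png",im[:,:,::-1]);C=cal("wrist",s)
h,ss,v=hsv(im)
for c in big((h>100)&(h<130)&(ss>70)&(v>40),500):
    e=cv2.fitEllipse(cv2.convexHull(c));print(np.round(e[0],1),np.round(e[1],1),np.round(ray(e[0],15,C),1),cv2.boundingRect(c))
print(proj((451.5,-314,47),C))
E
```

```text
t 5.15 [ 440. -316.  151.] az -6.32 zt [-0.  0. -1.] F [ 0.2 -0.1  0.1] w 0.999 q6 0.84
[316.5 207.2] [133.7 135.8] [ 455.2 -316.6   15. ] (249, 141, 136, 134)
[138.3 201.9] [81.9 95.4] [ 475.6 -171.9   15. ] (94, 159, 90, 87)
[313.28275311 221.82971236]
```

View pics/w1.png

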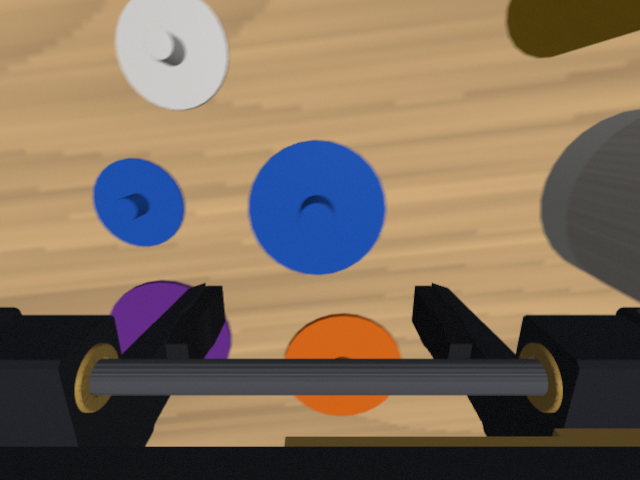

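The wrist view shows the large blue lid at (317,207), knob near (317,209), giving (455,-317). That is within 4 mm of the outside cameras. The fingers are clear of the neighbours.

```bash
python3 -c "
from h import *
plan((454.3,-316.2,19.5),0,8,dec=2)
s=st();C=cal('wrist',s);print(ray((317,211),47,C))"
```

```text
[[0.07,-0.02,0.66],[0.07,-0.02,0.66],[0.07,-0.02,0.66],[0.07,-0.02,0.66],[0.07,-0.02,0.66],[0.06,-0.02,0.65],[0.07,-0.01,0.66],[0.06,-0.02,0.65]] [0, 0, 0, 0, 0, 0, 0, 0]
end [ 454.3 -316.1   19.5] az -6.39
t 5.2 [ 440.5 -318.3  151. ] az -6.39 zt [ 0.001 -0.001 -1.   ] F [-1.5 -1.3  0.2] w 0.997 q6 0.84
[ 459.87357097 -320.12427992   47.        ]
```

Emit:
drive_tool([
  [0.1,0,0.8],
  [0.2,0,0.8],
  [0.2,0,0.8],
  [0.1,0,0.6],
  [0,0,0],
], spin=[0,0,0,0,0], grip=[1,1,1,1,1])

```text
t: 5.82
tool_pos: [454.4, -316.1, 75.4]
orientation: [0.998, -0.055, -0.001, -0.001]
contact_force: [-0.4, -0.7, 0.4]
width: 0.997
```

```bash
python3 - <<'E'
from h import *
for i in range(2):
    s=st();im=imaging.read_camera("wrist")
cv2.imwrite("pics/w2.png",im[:,:,::-1]);s=st();C=cal("wrist",s)
h,ss,v=hsv(im)
for c in big((h>100)&(h<130)&(ss>70)&(v>40),500)[:2]:
    e=cv2.fitEllipse(cv2.convexHull(c));print(np.round(e[0],1),np.round(e[1],1),np.round(ray(e[0],15,C),1),cv2.boundingRect(c))
print(proj(s["tool_pos"]+np.array([0,0,19]),C))
E
```

```text
t 5.83 [ 454.4 -316.1   75.4] az -6.34 zt [-0.001  0.001 -1.   ] F [-0.4 -0.7  0.4] w 0.997 q6 0.86
t 5.88 [ 454.6 -316.4   76.3] az -6.34 zt [-0.  0. -1.] F [ 0.2  0.6 -0.6] w 1.002 q6 0.86
t 5.92 [ 454.8 -316.6   76.7] az -6.35 zt [ 0. -0. -1.] F [0.1 0.2 0.4] w 0.997 q6 0.86
[315.9 254.4] [167.8 178.4] [ 456.  -315.7   15. ] (227, 171, 179, 168)
[ 84.9 247.5] [103.1 125.7] [ 476.7 -171.7   15. ] (25, 193, 121, 110)
[317.17779493 324.61228828]
```

View pics/w2.png

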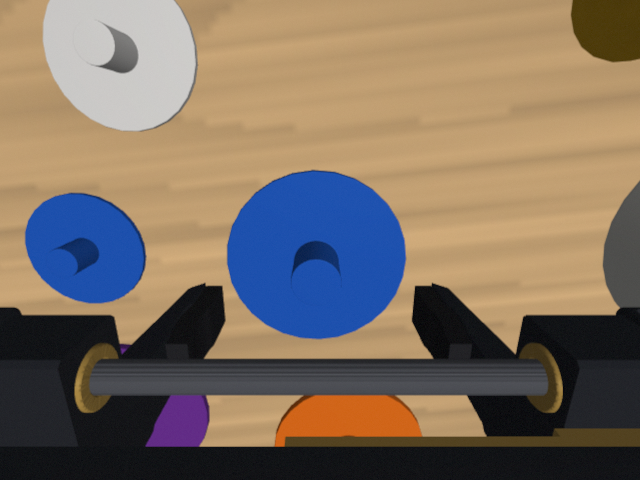

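Lid at (316,254), its knob centred between the fingers: (456,-316) against the tool's (454.7,-316.4). I descend and grip.

Emit:
drive_tool([
  [0.04,0,0.7],
  [0,0,0.7],
  [0,0,0.6],
  [0,0,0.28],
  [0,0,0],
  [0,0,0],
  [0,0,0],
  [0,0,0],
], spin=[0,0,0,0,0,0,0,0], grip=[1,1,1,1,0.2,0.2,0.2,0.2], force=30)

```text
t: 6.92
tool_pos: [455.8, -316.5, 19.5]
orientation: [0.998, -0.055, 0.0, 0.0]
contact_force: [-0.1, -0.8, 0.2]
width: 0.568
```

Emit:
drive_tool([
  [0,0,0],
  [0,0,0],
], spin=[0,0], grip=[0.2,0.2])

```text
t: 7.18
tool_pos: [455.7, -316.5, 19.3]
orientation: [0.998, -0.055, 0.0, 0.0]
contact_force: [-0.1, 0.3, 0.2]
width: 0.344
```

Emit:
drive_tool([
  [0,0,0],
  [0,0,0],
  [0,0,0],
  [0,0,-0.2],
  [0,0,-0.5],
  [0,0,-0.8],
  [0,0,-0.8],
  [0,0,0],
], spin=[0,0,0,0,0,0,0,0], grip=[0.1,0.1,0.1,0.1,0.1,0.1,0.1,0.1])

```text
t: 8.18
tool_pos: [456.2, -317.0, 78.5]
orientation: [0.998, -0.055, 0.001, 0.001]
contact_force: [-0.1, -0.2, -1.9]
width: 0.3
```

```bash
python3 - <<'E'
from h import *
s=st();im=imaging.read_camera("wrist")
cv2.imwrite("pics/w3.png",im[:,:,::-1]);C=cal("wrist",s)
h,ss,v=hsv(im)
for c in big((h>100)&(h<130)&(ss>70)&(v>40),500)[:2]:
    e=cv2.fitEllipse(cv2.convexHull(c));print(np.round(e[0],1),np.round(e[1],1),cv2.boundingRect(c))
    for z in (65,70): print(np.round(ray(e[0],z,C)-s["tool_pos"],1))
E
```

```text
t 8.18 [ 456.2 -317.    78.5] az -6.36 zt [ 0.002 -0.003 -1.   ] F [-0.1 -0.2 -1.9] w 0.3 q6 0.86
[317.8 279.3] [178.9 235.7] (201, 188, 236, 172)
[  5.7  -0.9 -13.5]
[ 7.9 -1.1 -8.5]
[ 86.4 249.5] [102.2 124. ] (28, 196, 118, 109)
[ 33.8 108.5 -13.5]
[ 35.1 104.9  -8.5]
```

View pics/w3.png

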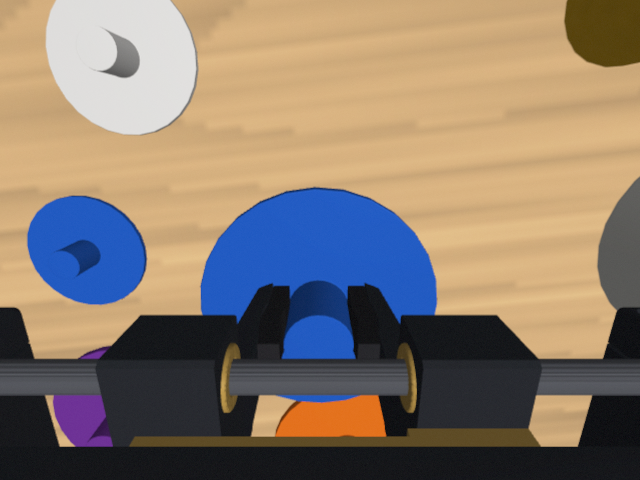

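```bash
python3 - <<'E'
from h import *
s=st();im=cv2.imread("pics/w3.png")[:,:,::-1].copy();C=cal("wrist",s);R=Ro.from_quat(s["orientation"]).as_matrix()
h,ss,v=hsv(im);c=big((h>100)&(h<130)&(ss>70)&(v>40),500)[0][:,0,:]
from scipy.optimize import least_squares
P=c[(c[:,1]<285)]
X=np.array([ (R.T@(ray(p,s["tool_pos"][2]-4.5,C)-s["tool_pos"]))[:2] for p in P])
r=least_squares(lambda q:np.hypot(X[:,0]-q[0],X[:,1]-q[1])-q[2],[0,0,57]);print(r.x,np.sqrt(np.mean(r.fun**2)))
r=least_squares(lambda q:np.hypot(X[:,0]-q[0],X[:,1]-q[1])-57,[0,0]);print(r.x)
plan((580-60,213-80,175),0,None)
E
```

```text
t 8.22 [ 455.8 -316.6   77.4] az -6.36 zt [ 0.001 -0.001 -1.   ] F [-0.4 -0.1 -1. ] w 0.305 q6 0.86
[ 2.82775909  0.27244393 50.6277805 ] 5.539048894380747
[-5.52258063  0.24506238]
[[0.0,-1.0,-0.2],[0.0,-1.0,-0.2],[0.0,-1.0,-0.2],[0.0,-0.9,-0.2],[0.0,-1.0,-0.2],[0.0,-0.9,-0.2],[0.0,-1.0,-0.2],[0.0,-0.9,-0.2]] [0, 0, 0, 0, 0, 0, 0, 0]
[[0.1,-1.0,-0.2],[0.0,-0.9,-0.2],[0.1,-1.0,-0.2],[0.0,-0.9,-0.2],[0.1,-1.0,-0.2],[0.0,-0.9,-0.2],[0.1,-1.0,-0.2],[0.0,-0.9,-0.2]] [0, 0, 0, 0, 0, 0, 0, 0]
[[0.1,-1.0,-0.2],[0.0,-0.9,-0.3],[0.1,-1.0,-0.2]] [0, 0, 0]
end [521.1 133.9 174.9] az -6.36
```

```bash
python3 - <<'E'
from h import *
from scipy.optimize import least_squares
s=manip.read_state();im=cv2.imread("pics/w3.png")[:,:,::-1].copy();C=cal("wrist",s);R=Ro.from_quat(s["orientation"]).as_matrix()
h,ss,v=hsv(im);c=cv2.convexHull(big((h>100)&(h<130)&(ss>70)&(v>40),500)[0])[:,0,:]
P=c[(c[:,1]<300)]
for dz in(-2.5,-4.5,-6.5):
    X=np.array([ (R.T@(ray(p,s["tool_pos"][2]+dz,C)-s["tool_pos"]))[:2] for p in P])
    r=least_squares(lambda q:np.hypot(X[:,0]-q[0],X[:,1]-q[1])-q[2],[0,0,57]);print(dz,np.round(r.x,1),np.sqrt(np.mean(r.fun**2)))
E
```

```text
-2.5 [-2.2  0.5 55.5] 0.13806382792303307
-4.5 [-3.3  0.5 56.2] 0.13992053503449642
-6.5 [-4.4  0.5 57. ] 0.14177724214594764
```

```bash
cat >> h.py <<'E'
from scipy.optimize import least_squares
def circ(P,z,C,r0=57):
    X=np.array([ray(p,z,C)[:2] for p in P]);f=lambda q:np.hypot(X[:,0]-q[0],X[:,1]-q[1])-q[2]
    r=least_squares(f,[*X.mean(0),r0]);return r.x,np.sqrt(np.mean(r.fun**2))
E
python3 - <<'E'
from h import *
c=imaging.get_calibration("wrist")
s=dict(orientation=manip.read_state()["orientation"])
for f,tp in(("w1",(440,-315.5,151)),("w2",(454.6,-316.4,76.3))):
    s["tool_pos"]=np.array(tp);im=cv2.imread(f"pics/{f}.png")[:,:,::-1].copy();C=cal("wrist",s)
    h,ss,v=hsv(im);P=cv2.convexHull(big((h>100)&(h<130)&(ss>70)&(v>40),500)[0])[:,0,:]
    print(f,circ(P,15,C))
im=cv2.imread("pics/top0.png")[:,:,::-1].copy();h,ss,v=hsv(im)
P=[cv2.convexHull(c)[:,0,:] for c in big((h>100)&(h<130)&(ss>70)&(v>40),900) if 380<c[:,0,0].mean()<410 and c[:,0,1].mean()<300][0]
print(circ(P,15,cal("top")))
im=cv2.imread("pics/side0.png")[:,:,::-1].copy();h,ss,v=hsv(im)
P=[cv2.convexHull(c)[:,0,:] for c in big((h>100)&(h<130)&(ss>70)&(v>40),900) if 310<c[:,0,0].mean()<350][0]
print(circ(P,15,cal("side")))
E
```

```text
w1 (array([ 452.02780612, -315.95595458,   56.17965605]), np.float64(0.21209011836832709))
w2 (array([ 451.74193673, -315.10793813,   56.63579769]), np.float64(0.13652094193306816))
(array([ 452.00694762, -312.7309511 ,   55.66643288]), np.float64(0.40074296362030914))
(array([ 452.13088426, -313.38581973,   56.57249769]), np.float64(0.4971380429017917))
```

```bash
python3 - <<'E'
from h import *
T=cv2.imread("pics/top0.png")[:,:,::-1].copy();h,s,v=hsv(T)
m=(s<60)&(v<115); w=np.zeros_like(m);w[165:222,160:216]=1
m=cv2.morphologyEx((m&w).astype(np.uint8),cv2.MORPH_OPEN,np.ones((5,5)))
P=cv2.convexHull(big(m)[0])[:,0,:];print(circ(P,115,cal("top"),52))
P2=P[P[:,1]<190];print("upper",circ(P2,115,cal("top"),52))
S=cv2.imread("pics/side0.png")[:,:,::-1].copy();h,s,v=hsv(S)
w=np.zeros_like(s,bool);w[155:195,276:319]=1
m=((s<70)&(v<115)&w).astype(np.uint8);m=cv2.morphologyEx(m,cv2.MORPH_OPEN,np.ones((3,3)));c=big(m)[0]
a=S.copy();cv2.drawContours(a,[c],-1,(255,0,0),1);cv2.imwrite("pics/h2.png",cv2.resize(a[140:220,260:360],None,fx=7,fy=7,interpolation=0)[:,:,::-1])
print(cv2.boundingRect(c))
for r in range(155,192,3): print(r,np.where(m[r])[0][[0,-1]] if m[r].any() else None)
E
```

```text
(array([579.91914482, 212.73498878,  53.35342506]), np.float64(1.335646790349076))
upper (array([578.79963508, 214.2018414 ,  53.89452792]), np.float64(0.5893216478398206))
(281, 156, 36, 34)
155 None
158 [289 309]
161 [284 312]
164 [281 313]
167 [281 314]
170 [281 313]
173 [281 313]
176 [281 313]
179 [282 314]
182 [284 316]
185 [287 308]
188 [292 302]
191 None
```

View pics/h2.png

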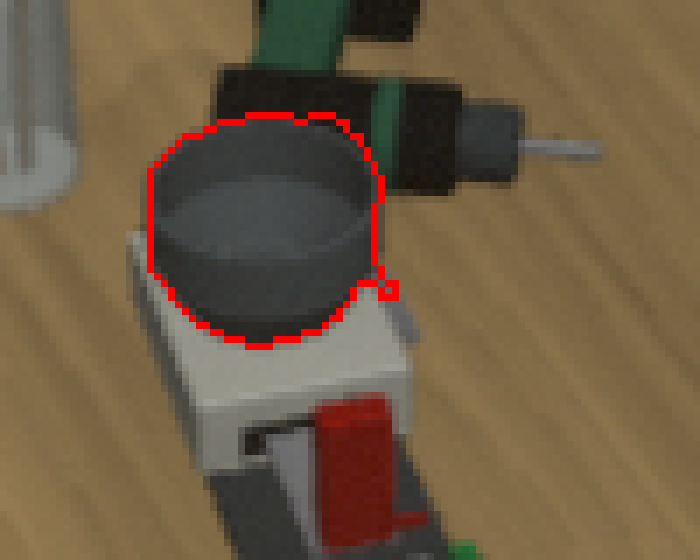

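```bash
python3 -c "
from h import *
plan((566,95,180),0,18)"
```

```text
[[0.1,-0.9,-0.2],[0.1,-0.9,-0.2],[0.1,-0.9,-0.2],[0.2,-0.9,-0.2],[0.1,-0.9,-0.2],[0.2,-1.0,-0.2],[0.1,-0.9,-0.2],[0.2,-1.0,-0.2]] [0, 0, 0, 0, 0, 0, 0, 0]
[[0.1,-0.9,-0.3],[0.2,-1.0,-0.2],[0.1,-0.9,-0.3],[0.2,-1.0,-0.2],[0.1,-0.9,-0.3],[0.2,-1.0,-0.2],[0.1,-0.9,-0.3],[0.2,-1.0,-0.2]] [0, 0, 0, 0, 0, 0, 0, 0]
[[0.1,-0.9,-0.3],[0.2,-1.0,-0.2]] [0, 0]
end [567.2  96.1 179.9] az -6.36
```

Emit:
drive_tool([
  [0.1,-0.5,-0.3],
  [0.1,-0.9,-0.3],
  [0.1,-0.9,-0.3],
  [0.2,-0.9,-0.3],
  [0.1,-0.9,-0.3],
  [0.2,-1.0,-0.3],
  [0.1,-0.9,-0.3],
  [0.2,-1.0,-0.3],
], spin=[0,0,0,0,0,0,0,0], grip=[0.1,0.1,0.1,0.1,0.1,0.1,0.1,0.1])

```text
t: 9.22
tool_pos: [502.4, -143.3, 137.3]
orientation: [0.998, -0.055, -0.0, -0.0]
contact_force: [0.6, -0.4, -1.5]
width: 0.304
```

Emit:
drive_tool([
  [0.1,-0.9,-0.3],
  [0.2,-1.0,-0.3],
  [0.1,-0.9,-0.3],
  [0.2,-1.0,-0.3],
  [0.1,-0.9,-0.3],
  [0.2,-1.0,-0.2],
  [0.1,-0.9,0],
  [0.2,-1.0,0],
], spin=[0,0,0,0,0,0,0,0], grip=[0.1,0.1,0.1,0.1,0.1,0.1,0.1,0.1])

```text
t: 10.22
tool_pos: [552.7, 42.2, 179.6]
orientation: [0.998, -0.055, -0.0, -0.0]
contact_force: [0.4, 0.1, -1.0]
width: 0.303
```

Emit:
drive_tool([
  [0.1,-0.9,0],
  [0.2,-0.9,0],
  [0,-0.4,0],
  [0,0,0],
], spin=[0,0,0,0], grip=[0.1,0.1,0.1,0.1])

```text
t: 10.72
tool_pos: [566.2, 94.7, 179.3]
orientation: [0.999, -0.055, -0.0, 0.0]
contact_force: [0.1, -0.6, -1.4]
width: 0.301
```

```bash
python3 - <<'E'
from h import *
for n in("wrist","top"):
    s=st();im=imaging.read_camera(n);cv2.imwrite(f"pics/{n}4.png",im[:,:,::-1])
np.save("p4.npy",np.r_[s["tool_pos"],s["orientation"]]);st()
E
```

```text
t 10.72 [566.2  94.7 179.3] az -6.28 zt [-0. -0. -1.] F [ 0.1 -0.6 -1.4] w 0.301 q6 1.64
t 10.78 [566.3  94.  179.3] az -6.32 zt [-0. -0. -1.] F [ 0.4 -0.2 -1.2] w 0.302 q6 1.64
t 10.82 [566.5  93.5 179.3] az -6.36 zt [-0. -0. -1.] F [ 0.1 -0.3 -2. ] w 0.302 q6 1.64
```

View pics/wrist4.png

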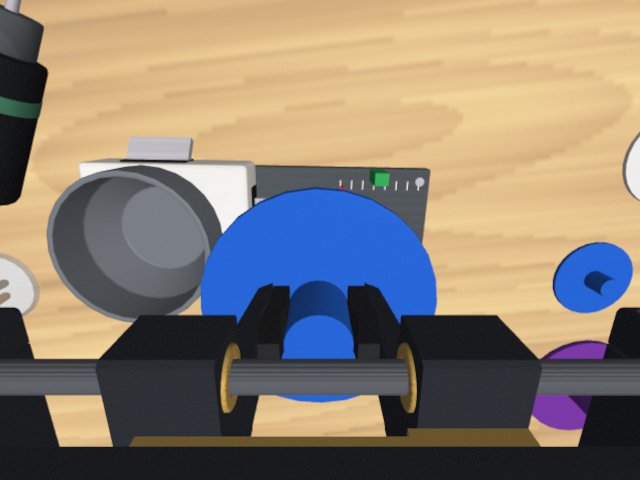

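The wrist view shows the hopper rim at left, centred near (133,242). Also visible are the red pointer tip (342,187) and the green tab (380,178). I measure these now.

```bash
python3 - <<'E'
from h import *
a=np.load("p4.npy");s=dict(tool_pos=np.array([566.3,94.0,179.3]),orientation=a[3:])
im=cv2.imread("pics/wrist4.png")[:,:,::-1].copy();C=cal("wrist",s)
h,ss,v=hsv(im);w=np.zeros_like(ss,bool);w[155:316,30:225]=1
m=((ss<60)&(v<150)&w).astype(np.uint8);m=cv2.morphologyEx(m,cv2.MORPH_OPEN,np.ones((5,5)));c=big(m)[0]
P=cv2.convexHull(c)[:,0,:];P=P[(P[:,0]<185)&(P[:,1]<312)]
b=im.copy()
for p in P: cv2.circle(b,tuple(map(int,p)),1,(255,0,0),-1)
cv2.imwrite("pics/h4.png",cv2.resize(b[140:330,30:440],None,fx=1.9,fy=1.9)[:,:,::-1])
print("hopper",circ(P,115,C,52))
Pl=cv2.convexHull(big((h>100)&(h<130)&(ss>70)&(v>40),500)[0])[:,0,:];Pl=Pl[Pl[:,1]<300]
for z in(172.8,174.8): 
  x,r=circ(Pl,z,C);print("lid",x,r,"rel",x[:2]-s["tool_pos"][:2])
g=big((h>45)&(h<80)&(ss>100),10);print([ (cv2.boundingRect(c),cv2.contourArea(c)) for c in g[:3]])
rd=big((((h<6)|(h>173))&(ss>140)),1);print([cv2.boundingRect(c) for c in rd[:4]])
# top lid
T=cv2.imread("pics/top4.png")[:,:,::-1].copy();h,ss,v=hsv(T)
for c in big((h>100)&(h<130)&(ss>70)&(v>40),150):
    print(cv2.boundingRect(c))
E
```

```text
hopper (array([579.41228962, 206.54284698,  57.20501462]), np.float64(1.2490902367497718))
lid [562.12133486  94.08448696  57.16930109] 0.1455628549500655 rel [-4.17866514  0.08448696]
lid [563.19021782  93.96544533  56.42007671] 0.1436552010700296 rel [-3.10978218 -0.03455467]
[((0, 97, 41, 22), 571.5), ((370, 169, 20, 18), 279.5)]
[(340, 186, 4, 3)]
(462, 379, 95, 52)
(326, 228, 29, 28)
(529, 238, 28, 28)
(353, 141, 19, 21)
```

View pics/h4.png

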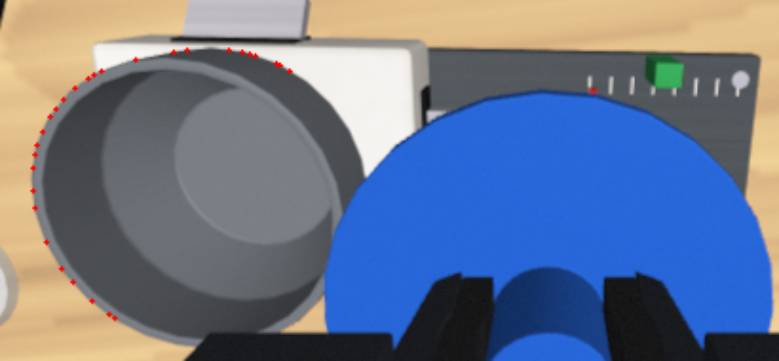

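View pics/top4.png

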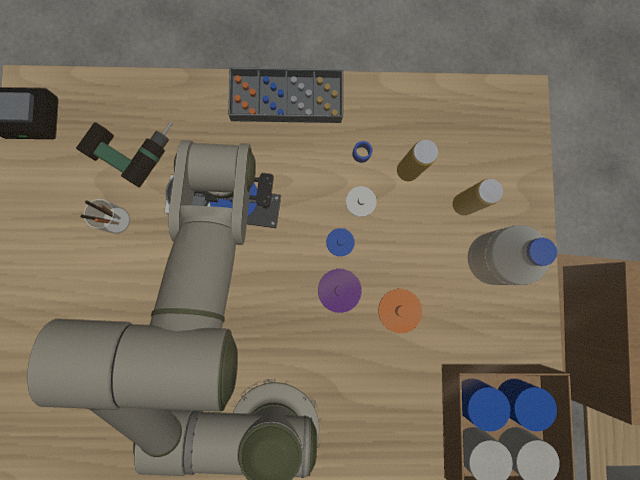

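```bash
python3 - <<'E'
from h import *
a=np.load("p4.npy");s=dict(tool_pos=np.array([566.3,94.0,179.3]),orientation=a[3:])
im=cv2.imread("pics/wrist4.png")[:,:,::-1].copy();C=cal("wrist",s)
h,ss,v=hsv(im);w=np.zeros_like(ss,bool);w[155:316,30:225]=1
m=((ss<60)&(v<150)&w).astype(np.uint8);m=cv2.morphologyEx(m,cv2.MORPH_OPEN,np.ones((5,5)));c=big(m)[0][:,0,:]
for um in(85,110,130):
    P=c[(c[:,0]<um)&(c[:,1]<310)]
    X=np.array([ray(p,115,C)[:2] for p in P]);r=least_squares(lambda q:np.hypot(*(X-q).T)-52,[580,213]);print(um,len(P),r.x,np.abs(r.fun).max(),circ(P,115,C,52))
x=np.array([579.5,213.]);b=im.copy()
for q,col in((np.array([579.5,213]),(255,0,0)),(r.x,(0,255,0))):
  for R_ in(48,52):
    for t in np.linspace(0,6.28,240):
        u=proj((*(q+R_*np.array([np.cos(t),np.sin(t)])),115),C);cv2.circle(b,tuple(np.round(u).astype(int).tolist()),0,col,-1)
cv2.imwrite("pics/h5.png",cv2.resize(b[140:330,30:240],None,fx=3,fy=3,interpolation=0)[:,:,::-1])
for nm,p,z in(("ptr",(342,187.5),35),("tabtopC",None,42)):
    if p: print(nm,ray(p,z,C))
E
```

```text
85 134 [581.22175108 212.52349938] 0.7216855289358293 (array([581.45800543, 213.24459946,  51.33503678]), np.float64(0.1924025655819873))
110 170 [581.1884998  212.48339728] 0.8713518219649714 (array([581.48388663, 213.15996447,  51.39193211]), np.float64(0.21552488102129844))
130 190 [581.49252671 212.39595327] 2.432019920903855 (array([581.20712593, 211.91769634,  52.44727088]), np.float64(0.48848390005510084))
ptr [593.89293699  70.58360803  35.        ]
```

View pics/h5.png

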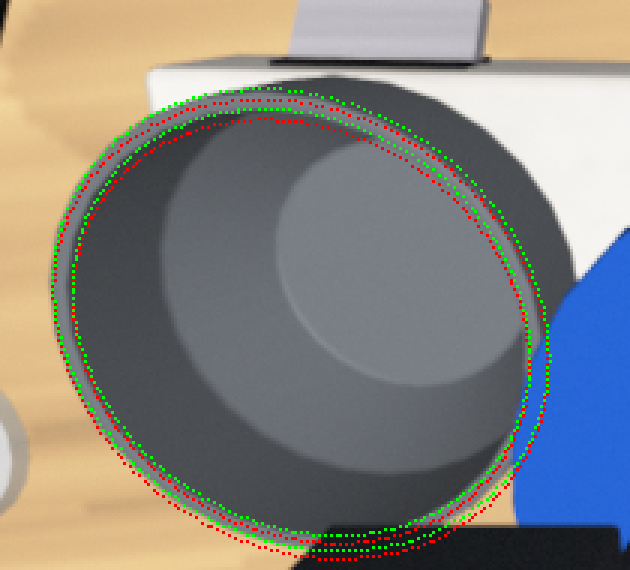

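The green overlay matches the rim: hopper at (581.3, 212.5). In the same camera the lid centre sits -3.6 mm in tool x, so the TCP target is (584.8, 212.6).

```bash
python3 -c "
from h import *
st();plan((584.8,212.6,160),0,8,dec=2)"
```

```text
t 10.82 [566.5  93.5 179.3] az -6.36 zt [-0. -0. -1.] F [ 0.1 -0.3 -2. ] w 0.302 q6 1.64
[[0.03,-0.6,0.1],[0.02,-0.6,0.1],[0.03,-0.6,0.1],[0.02,-0.6,0.09],[0.03,-0.6,0.1],[0.02,-0.61,0.09],[0.03,-0.6,0.1],[0.02,-0.61,0.09]] [0, 0, 0, 0, 0, 0, 0, 0]
end [584.8 212.7 160.1] az -6.36
```

Emit:
drive_tool([
  [0.03,-0.6,0.1],
  [0.02,-0.7,0.1],
  [0.03,-0.7,0.1],
  [0.02,-0.7,0.1],
  [0.03,-0.7,0.1],
  [0.02,-0.7,0.1],
  [0.03,-0.7,0.1],
  [0.02,0,0],
], spin=[0,0,0,0,0,0,0,0], grip=[0.1,0.1,0.1,0.1,0.1,0.1,0.1,0.1])

```text
t: 11.82
tool_pos: [585.0, 213.6, 161.3]
orientation: [0.999, -0.055, -0.0, 0.0]
contact_force: [-0.2, -0.2, -1.1]
width: 0.303
```

```bash
python3 - <<'E'
from h import *
st()
for n in("wrist","side"):
    im=imaging.read_camera(n);cv2.imwrite(f"pics/{n}5.png",im[:,:,::-1]);s=st()
a=cv2.imread("pics/side5.png")[90:240,230:390];cv2.imwrite("pics/s5.png",cv2.resize(a,None,fx=4,fy=4,interpolation=2))
E
```

```text
t 11.82 [585.  213.6 161.3] az -6.27 zt [-0. -0. -1.] F [-0.2 -0.2 -1.1] w 0.303 q6 1.84
t 11.88 [585.1 212.8 161.5] az -6.31 zt [-0. -0. -1.] F [-0.4 -0.5 -1.9] w 0.303 q6 1.84
t 11.93 [585.1 212.3 161.7] az -6.35 zt [-0. -0. -1.] F [-0.  -0.1 -1.6] w 0.301 q6 1.84
```

View pics/wrist5.png

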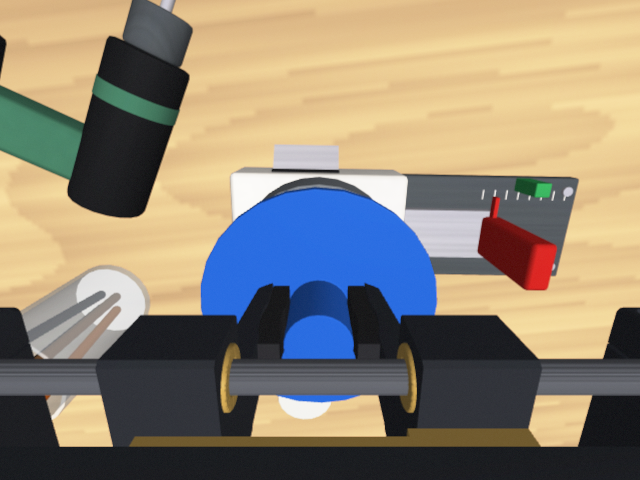

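View pics/s5.png

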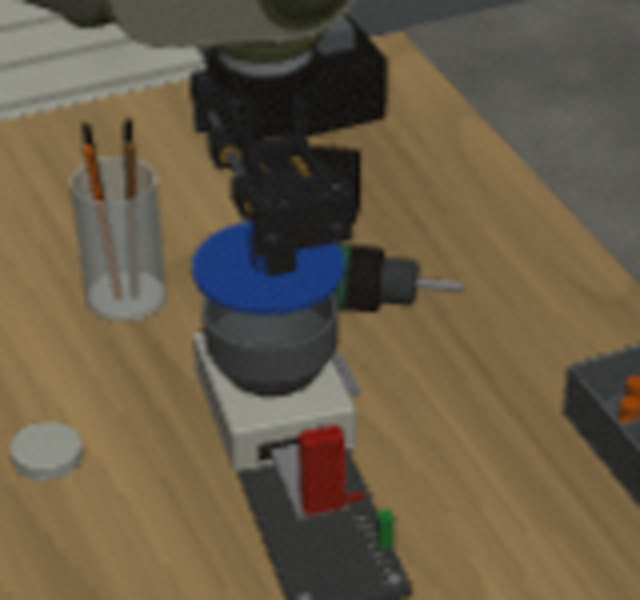

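The lid is concentric over the hopper: rim arc and lid both at u≈318, with the plug above the rim in the side view. Lowering slowly.

Emit:
drive_tool([
  [0,0,0.3],
  [0,0,0.3],
  [0,0,0.2],
  [0,0,0.2],
  [0,0,0.1],
  [0,0,0.1],
  [0,0,0],
], spin=[0,0,0,0,0,0,0], grip=[0.1,0.1,0.1,0.1,0.1,0.1,0.1])

```text
t: 12.8
tool_pos: [585.0, 212.5, 131.6]
orientation: [0.998, -0.055, -0.0, 0.0]
contact_force: [0.5, 0.5, -1.0]
width: 0.304
```

Emit:
drive_tool([
  [0,0,0.08],
  [0,0,0.06],
  [0,0,0],
], spin=[0,0,0], grip=[0.1,0.1,0.1])

```text
t: 13.18
tool_pos: [585.0, 212.4, 128.1]
orientation: [0.998, -0.055, -0.0, 0.0]
contact_force: [0.4, -0.5, -1.2]
width: 0.297
```

No contact yet, so the plug is entering freely.

Emit:
drive_tool([
  [0,0,0.04],
  [0,0,0.04],
  [0,0,0],
], spin=[0,0,0], grip=[0.1,0.1,0.1])

```text
t: 13.55
tool_pos: [585.0, 212.4, 126.2]
orientation: [0.998, -0.055, -0.0, 0.0]
contact_force: [-0.1, 0.0, -1.1]
width: 0.298
```

Emit:
drive_tool([
  [0,0,0.02],
  [0,0,0.02],
  [0,0,0],
], spin=[0,0,0], grip=[0.1,0.1,0.1])

```text
t: 13.92
tool_pos: [585.1, 212.4, 125.3]
orientation: [0.998, -0.055, 0.0, 0.0]
contact_force: [-0.2, -1.4, -0.2]
width: 0.302
```

Emit:
drive_tool([
  [0,0,0.02],
  [0,0,0.01],
  [0,0,0],
], spin=[0,0,0], grip=[0.1,0.1,0.1])

```text
t: 14.3
tool_pos: [585.1, 212.4, 125.3]
orientation: [0.998, -0.055, 0.0, -0.0]
contact_force: [-2.9, -0.3, 5.4]
width: 0.303
```

```bash
python3 - <<'E'
from h import *
st()
for n in("side",):
    im=imaging.read_camera(n);cv2.imwrite(f"pics/{n}6.png",im[:,:,::-1]);s=st()
a=cv2.imread("pics/side6.png")[90:240,230:390];cv2.imwrite("pics/s6.png",cv2.resize(a,None,fx=4,fy=4,interpolation=2))
E
```

```text
t 14.3 [585.1 212.4 125.3] az -6.36 zt [ 0.001  0.    -1.   ] F [-2.9 -0.3  5.4] w 0.303 q6 1.84
t 14.35 [585.1 212.4 125.3] az -6.36 zt [ 0.001  0.    -1.   ] F [-2.6 -0.7  5.3] w 0.302 q6 1.84
```

View pics/s6.png

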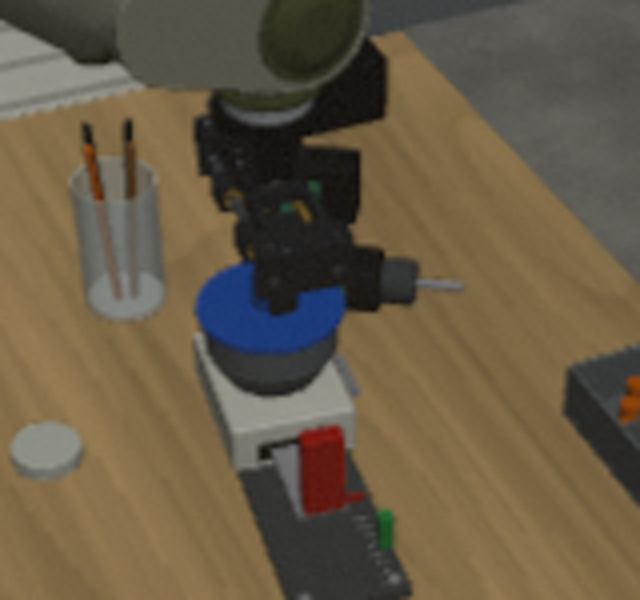

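Contact came at TCP z 125.3 (expected 125.5) and the lid lies flat on the hopper in the side view. Opening and lifting off.

Emit:
drive_tool([
  [0,0,0],
  [0,0,0],
  [0,0,0],
  [0,0,-0.2],
  [0,0,-0.5],
  [0,0,-0.9],
  [0,0,-0.9],
  [0,0,0],
], spin=[0,0,0,0,0,0,0,0], grip=[0.7,0.7,0.7,0.7,0.7,0.7,0.7,0.7])

```text
t: 15.35
tool_pos: [585.8, 212.6, 189.3]
orientation: [0.998, -0.055, 0.002, -0.0]
contact_force: [0.2, 0.5, 0.3]
width: 0.703
```

```bash
python3 - <<'E'
from h import *
s=st()
im=imaging.read_camera("wrist");cv2.imwrite("pics/w7.png",im[:,:,::-1]);im2=imaging.read_camera("side");cv2.imwrite("pics/side7.png",im2[:,:,::-1])
C=cal("wrist",s);h,ss,v=hsv(im)
P=cv2.convexHull(big((h>100)&(h<130)&(ss>70)&(v>40),500)[0])[:,0,:]
print("lid",circ(P,130,C)); 
P=P[P[:,1]<290];print("lid",circ(P,130,C))
h,ss,v=hsv(im2)
P=[cv2.convexHull(c)[:,0,:] for c in big((h>100)&(h<130)&(ss>70)&(v>40),300) if 270<c[:,0,0].mean()<330 and c[:,0,1].mean()<200][0]
print("side",circ(P,130,cal("side")))
a=cv2.imread("pics/side7.png")[90:240,230:390];cv2.imwrite("pics/s7.png",cv2.resize(a,None,fx=4,fy=4,interpolation=2))
E
```

```text
t 15.35 [585.8 212.6 189.3] az -6.36 zt [ 0.004  0.001 -1.   ] F [0.2 0.5 0.3] w 0.703 q6 1.84
lid (array([584.3610454 , 212.00239706,  54.17589233]), np.float64(0.12503566314897194))
lid (array([584.42118616, 211.96195333,  54.13532694]), np.float64(0.12008152907779417))
side (array([577.68751267, 201.73008497,  58.58333442]), np.float64(1.7283778195202166))
```

View pics/w7.png

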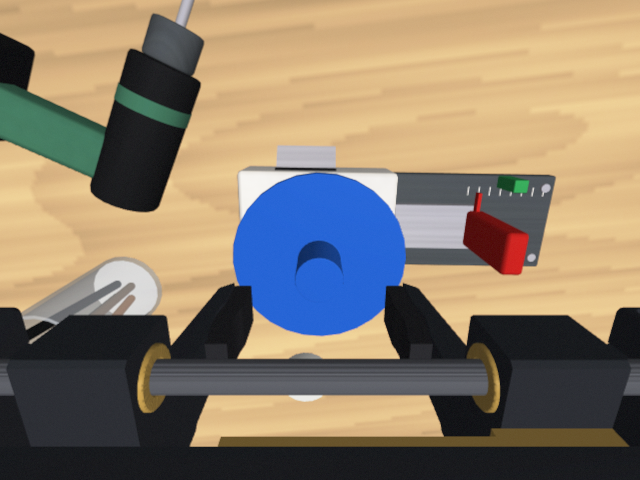

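View pics/s7.png

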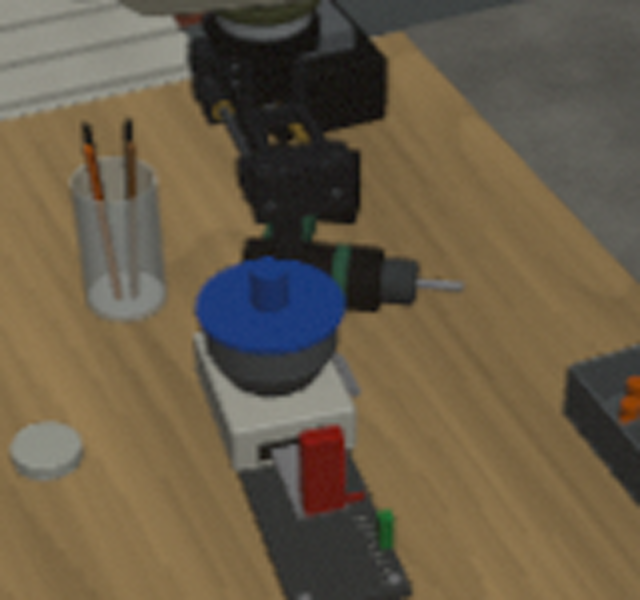

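```bash
python3 - <<'E'
from h import *
q=st();s=dict(tool_pos=q["tool_pos"],orientation=q["orientation"])
im=cv2.imread("pics/w7.png")[:,:,::-1].copy();C=cal("wrist",s);h,ss,v=hsv(im)
P=cv2.convexHull(big((h>100)&(h<130)&(ss>70)&(v>40),500)[0])[:,0,:];print("lid",circ(P,121,C))
a=cv2.resize(im[160:290,420:580],None,fx=5,fy=4.6)
cv2.imwrite("pics/w7c.png",cv2.resize(im[165:285,430:590],None,fx=5,fy=5,interpolation=2)[:,:,::-1])
E
```

```text
t 15.45 [584.9 212.4 186.7] az -6.36 zt [-0. -0. -1.] F [ 0.5 -0.  -0.4] w 0.699 q6 1.84
lid (array([580.61783313, 212.03783565,  55.93818692]), np.float64(0.13934646670829312))
```

View pics/w7c.png

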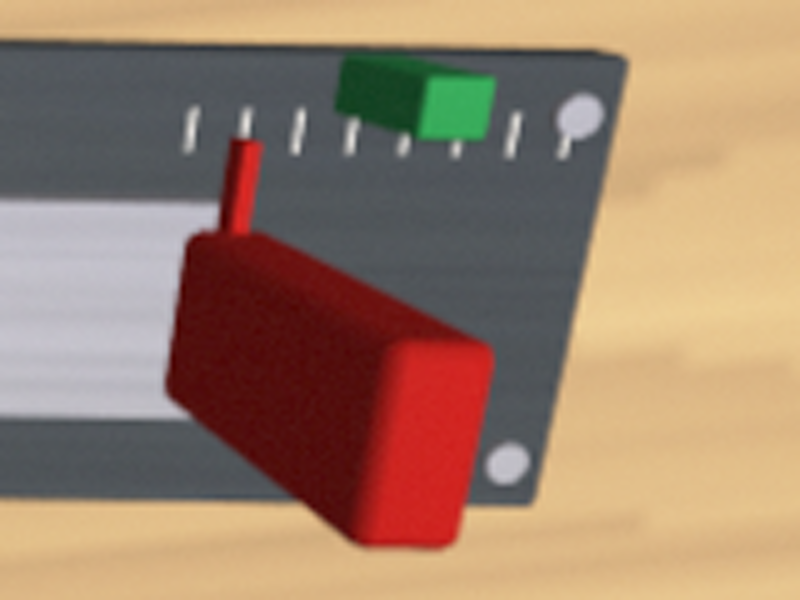

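The lid is seated: its flange centre at (580.6, 212.0) against the hopper's (581.3, 212.5), level in the side view. The crop shows the handle top centre at (515,254), the pointer tip at (479,194) and the tab top centre at (521,186).

```bash
python3 - <<'E'
from h import *
q=st();C=cal("wrist",q)
f=lambda x,y:(430+(x+.5)/5-.5,165+(y+.5)/5-.5)
H=ray(f(425,445),105,C);T=ray(f(457,107),42,C);P=ray(f(245,143),36.5,C)
xd=np.array([0.111,0.9938]);print(H,T,P,"gap along pull",(P-T)[:2]@xd,"H-P",(H-P)[:2]@xd)
print("handle predicted from hopper",np.array([581,212.3])-140*xd)
plan((H[0],H[1],125),0,8,dec=2)
E
```

```text
t 15.45 [584.9 212.4 186.7] az -6.36 zt [-0. -0. -1.] F [ 0.5 -0.  -0.4] w 0.699 q6 1.84
[564.1563212   77.34102601 105.        ] [597.13698593  40.6811149   42.        ] [593.66633797  73.20564077  36.5       ] gap along pull 31.937631886404883 H-P 0.8341339929618422
handle predicted from hopper [565.46   73.168]
[[-0.03,0.68,0.31],[-0.03,0.68,0.31],[-0.03,0.68,0.31],[-0.03,0.68,0.31],[-0.03,0.69,0.31],[-0.02,0.68,0.31],[-0.03,0.69,0.3],[-0.02,0.68,0.31]] [0, 0, 0, 0, 0, 0, 0, 0]
end [564.3  77.4 125. ] az -6.36
```

Emit:
drive_tool([
  [-0.03,0.7,0],
  [-0.03,0.7,0],
  [-0.03,0.7,0],
  [-0.03,0.7,0.1],
  [-0.03,0.7,0.6],
  [-0.02,0.7,0.6],
  [-0.03,0.7,0.6],
  [-0.02,0.6,0.4],
], spin=[0,0,0,0,0,0,0,0], grip=[0.7,0.7,0.7,0.7,0.7,0.7,0.7,0.7])

```text
t: 16.45
tool_pos: [563.9, 75.1, 128.8]
orientation: [0.998, -0.056, -0.0, 0.0]
contact_force: [-0.5, 0.6, -0.3]
width: 0.7
```

Emit:
drive_tool([
  [0,0,0],
], spin=[0], grip=[0.7])

```text
t: 16.58
tool_pos: [564.1, 75.3, 129.1]
orientation: [0.998, -0.056, -0.001, 0.0]
contact_force: [-0.4, -0.3, 0.4]
width: 0.698
```

```bash
python3 - <<'E'
from h import *
st();im=imaging.read_camera("wrist");s=st();cv2.imwrite("pics/w8.png",im[:,:,::-1])
E
```

```text
t 16.57 [564.1  75.3 129.1] az -6.45 zt [-0.001  0.    -1.   ] F [-0.4 -0.3  0.4] w 0.698 q6 1.61
t 16.62 [564.4  76.  129.7] az -6.42 zt [ 0.  0. -1.] F [ 0.8 -0.6 -0.5] w 0.696 q6 1.61
```

View pics/w8.png

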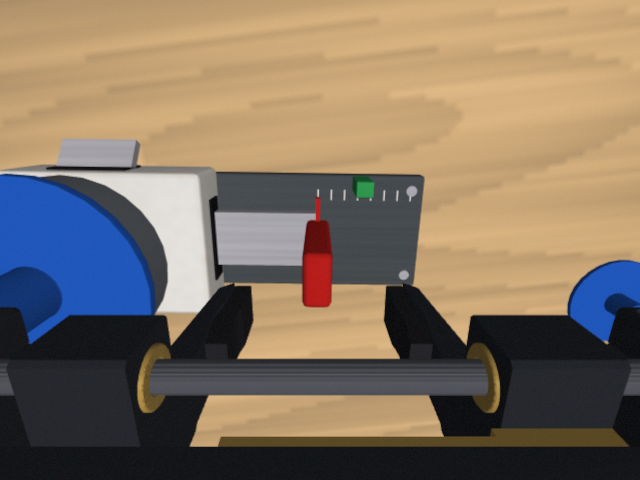

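The handle is centred between the open fingers at u≈317. The pointer tip is at (318,197) and the tab top at (365,190).

```bash
python3 - <<'E'
from h import *
q=manip.read_state();C=cal("wrist",q);im=cv2.imread("pics/w8.png");R=Ro.from_quat(q["orientation"]).as_matrix()
print("handle top rel tool",R.T@(ray((316.8,281),105,C)-q["tool_pos"]))
cv2.imwrite("pics/w8c.png",cv2.resize(im[165:315,280:440],None,fx=5,fy=4,interpolation=2))
E
```

```text
handle top rel tool [-0.2574671  -0.33122613 24.6514432 ]
```

View pics/w8c.png

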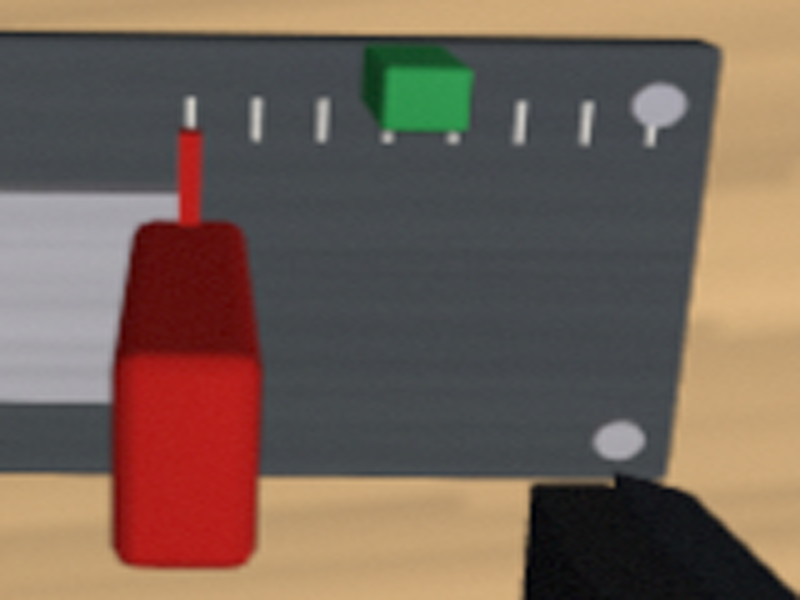

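Emit:
drive_tool([
  [0,0,0.6],
  [0,0,0.7],
  [0,0,0.6],
  [0,0,0.4],
  [0,0,0],
  [0,0,0],
  [0,0,0],
  [0,0,0],
], spin=[0,0,0,0,0,0,0,0], grip=[0.7,0.7,0.7,0.7,0,0,0,0], force=40)

```text
t: 17.62
tool_pos: [564.5, 76.4, 72.4]
orientation: [0.998, -0.055, 0.0, 0.0]
contact_force: [0.4, -0.6, -0.5]
width: 0.271
```

Emit:
drive_tool([
  [0,0,0],
  [0,0,0],
  [0,0,0],
  [0,0,0],
], spin=[0,0,0,0], grip=[0,0,0,0])

```text
t: 18.12
tool_pos: [564.4, 76.0, 72.2]
orientation: [0.998, -0.056, 0.0, 0.0]
contact_force: [-1.3, -4.5, 2.3]
width: 0.179
```

```bash
python3 - <<'E'
from h import *
st()
im=imaging.read_camera("wrist");q=st();cv2.imwrite("pics/w9.png",im[:,:,::-1])
s=dict(tool_pos=np.array([564.3,75.6,129.4]),orientation=q["orientation"]);C=cal("wrist",s)
f=lambda x,y:(280+(x+.5)/5-.5,165+(y+.5)/4-.5)
R=Ro.from_quat(q["orientation"]).as_matrix()
T=ray(f(428,99),42,C);P=ray(f(190,132),36.5,C);print("w8",T,P,R.T@(T-P))
cv2.imwrite("pics/w9c.png",cv2.resize(im[130:280,260:420],None,fx=5,fy=4,interpolation=2)[:,:,::-1])
E
```

```text
t 18.12 [564.4  76.   72.2] az -6.37 zt [ 0.    -0.001 -1.   ] F [-1.3 -4.5  2.3] w 0.179 q6 1.61
t 18.18 [564.4  76.   72.2] az -6.37 zt [ 0.    -0.001 -1.   ] F [-1.1 -5.4  2.2] w 0.181 q6 1.61
w8 [598.68808697  39.57864268  42.        ] [595.60443074  72.07569429  36.5       ] [ 6.67288521 31.9574165  -5.47845167]
```

View pics/w9.png

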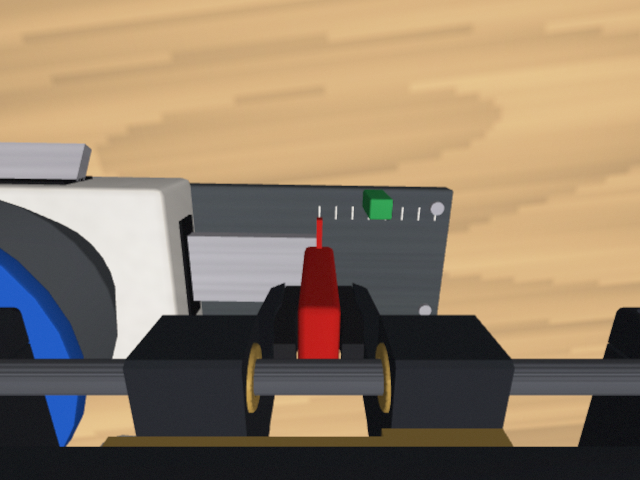

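View pics/w9c.png

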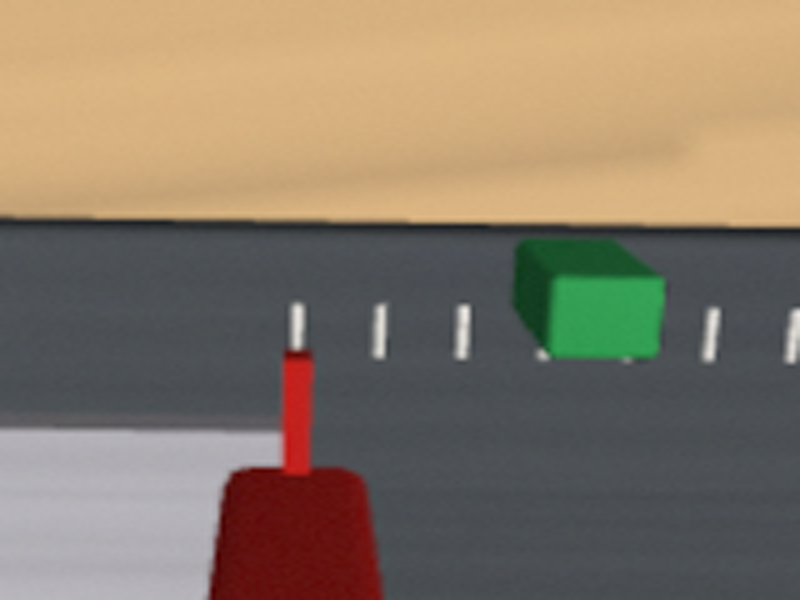

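```bash
python3 - <<'E'
from h import *
q=st();C=cal("wrist",q);R=Ro.from_quat(q["orientation"]).as_matrix()
f=lambda x,y:(260+(x+.5)/5-.5,130+(y+.5)/4-.5)
T=ray(f(606,317),42,C);P=ray(f(299,356),36.5,C);print(T,P,R.T@(T-P))
E
```

```text
t 18.18 [564.4  76.   72.2] az -6.37 zt [ 0.    -0.001 -1.   ] F [-1.1 -5.4  2.2] w 0.181 q6 1.61
[598.34555441  39.32663456  42.        ] [595.30245458  71.48407365  36.5       ] [ 6.59488639 31.62440356 -5.47867852]
```

Emit:
drive_tool([
  [0,0.1,0],
  [0,0.2,0],
  [0,0.2,0],
  [0,0.2,0],
  [0,0.2,0],
  [0,0.2,0],
  [0,0.1,0],
  [0,0,0],
], spin=[0,0,0,0,0,0,0,0], grip=[0,0,0,0,0,0,0,0])

```text
t: 19.18
tool_pos: [560.8, 47.7, 72.1]
orientation: [0.998, -0.055, -0.0, -0.001]
contact_force: [-1.2, 6.7, 4.3]
width: 0.177
```

```bash
python3 - <<'E'
from h import *
st();im=imaging.read_camera("wrist");q=st();cv2.imwrite("pics/w10.png",im[:,:,::-1])
cv2.imwrite("pics/w10c.png",cv2.resize(im[130:280,260:420],None,fx=5,fy=4,interpolation=2)[:,:,::-1])
im=imaging.read_camera("side");cv2.imwrite("pics/s10.png",cv2.resize(im[120:250,230:390],None,fx=5,fy=4.6,interpolation=2)[:,:,::-1])
E
```

```text
t 19.18 [560.8  47.7  72.1] az -6.36 zt [-0.     0.002 -1.   ] F [-1.2  6.7  4.3] w 0.177 q6 1.55
t 19.23 [560.8  47.8  72.1] az -6.36 zt [-0.     0.002 -1.   ] F [-1.2  6.   3.3] w 0.18 q6 1.55
```

View pics/w10c.png

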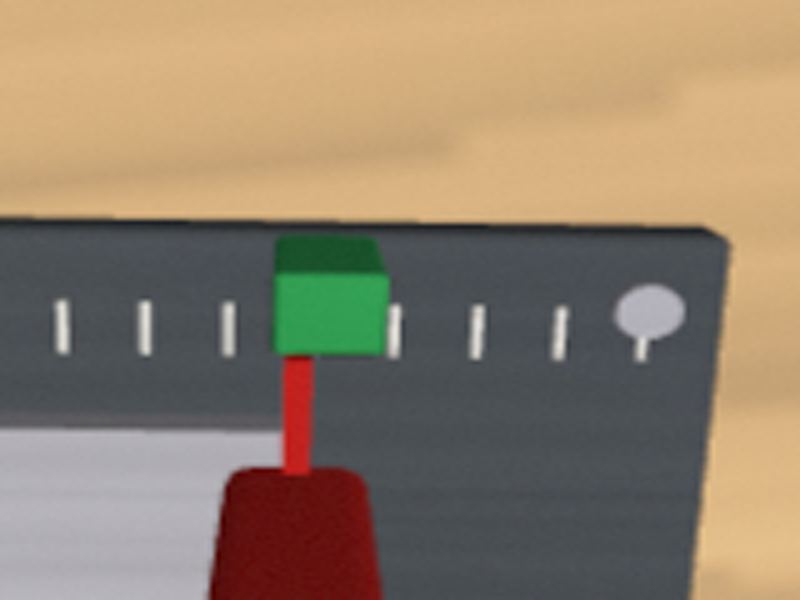

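View pics/s10.png

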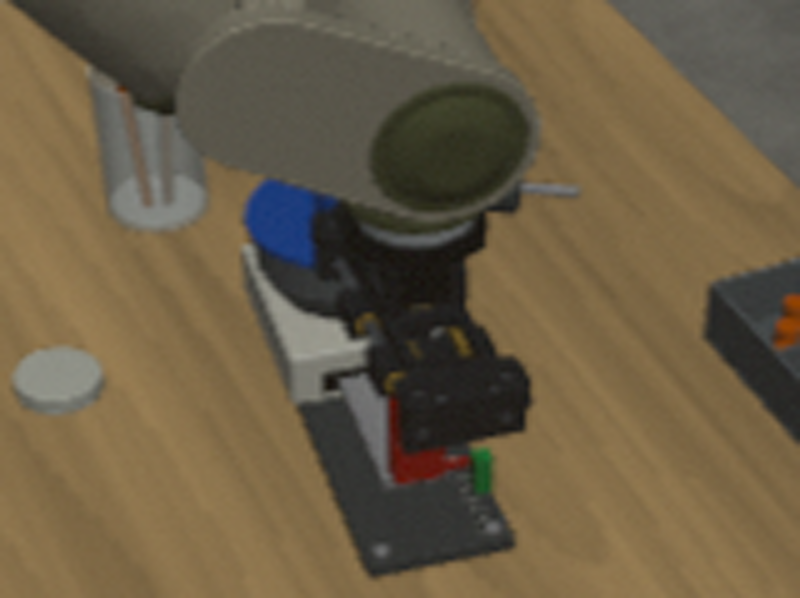

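The pointer is at crop x=299 with the tab top centred at 332, about 3.2 mm short. Pulling the rest.

Emit:
drive_tool([
  [0,0.07,0],
  [0,0.06,0],
  [0,0,0],
  [0,0,0],
], spin=[0,0,0,0], grip=[0,0,0,0])

```text
t: 19.77
tool_pos: [560.4, 44.7, 72.2]
orientation: [0.998, -0.055, -0.0, -0.001]
contact_force: [-1.0, 6.7, 4.1]
width: 0.174
```

```bash
python3 - <<'E'
from h import *
st();im=imaging.read_camera("wrist");q=st();cv2.imwrite("pics/w11.png",im[:,:,::-1])
cv2.imwrite("pics/w11c.png",cv2.resize(im[180:260,280:360],None,fx=7,fy=7,interpolation=2)[:,:,::-1])
h,s,v=hsv(im);w=np.zeros_like(s,bool);w[180:255,280:360]=1
g=(h>45)&(h<80)&(s>100)&(v>120)&w;r=((h<6)|(h>173))&(s>140)&(v>140)&w
gy,gx=np.where(g);print("green top",gx.min(),gx.max(),gy.min(),gy.max(),gx.mean(),gy.mean())
ry=np.where(r)[0].min();rx=np.where(r[ry:ry+8])[1];print("red",ry,rx.min(),rx.max(),rx.mean())
C=cal("wrist",q);R=Ro.from_quat(q["orientation"]).as_matrix()
T=ray((gx.mean(),gy.mean()),42,C);P=ray((rx.mean(),ry+4),36.5,C);print(R.T@(T-P))
E
```

```text
t 19.77 [560.4  44.7  72.2] az -6.35 zt [-0.     0.002 -1.   ] F [-1.   6.7  4.1] w 0.174 q6 1.55
t 19.82 [560.5  44.7  72.1] az -6.35 zt [-0.     0.002 -1.   ] F [-1.6  6.3  3.8] w 0.175 q6 1.55
green top 309 331 198 217 319.80313199105143 207.51230425055928
red 220 317 322 319.4468085106383
[10.29122686  0.1538427  -5.50392892]
```

View pics/w11c.png

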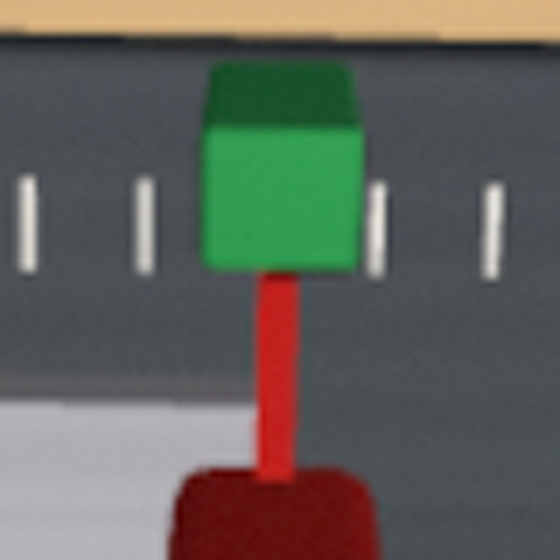

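The pointer (319.4) is centred under the tab (319.8), a residual of about 0.2 mm. I hold, re-check the lid and the bystanders, then hand in.

Emit:
drive_tool([
  [0,0,0],
  [0,0,0],
  [0,0,0],
  [0,0,0],
], spin=[0,0,0,0], grip=[0,0,0,0])

```text
t: 20.32
tool_pos: [560.4, 44.7, 72.1]
orientation: [0.998, -0.055, -0.0, -0.001]
contact_force: [-0.7, 7.5, 4.0]
width: 0.173
```

```bash
python3 - <<'E'
from h import *
st();im=imaging.read_camera("top");cv2.imwrite("pics/top12.png",im[:,:,::-1])
im=imaging.read_camera("wrist");st();cv2.imwrite("pics/w12.png",im[:,:,::-1])
E
```

```text
t 20.32 [560.4  44.7  72.1] az -6.35 zt [-0.     0.002 -1.   ] F [-0.7  7.5  4. ] w 0.173 q6 1.55
t 20.43 [560.4  44.7  72.1] az -6.35 zt [-0.     0.002 -1.   ] F [-2.2  6.4  3.4] w 0.178 q6 1.55
```

View pics/top12.png

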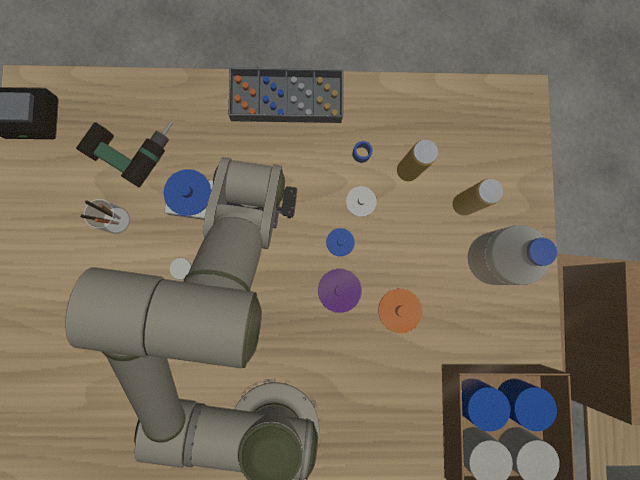

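View pics/w12.png

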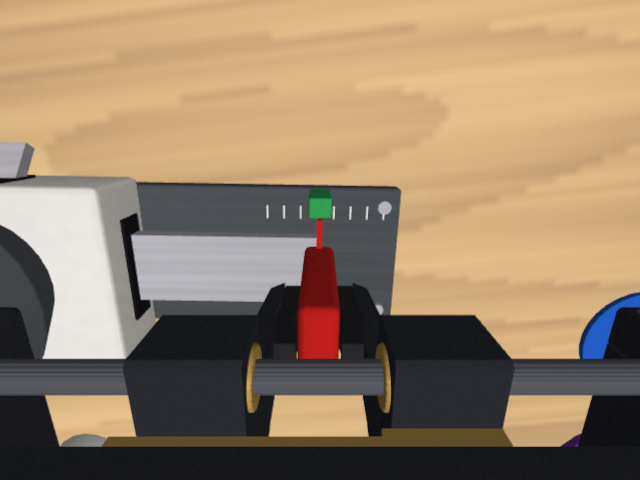

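The lid sits on the hopper at (187,192), matching the hopper's earlier (187.7,193). The bystanders are at their first pixels and the pointer (319,222) is under the tab (320,208). The hold is steady, so I hand in.

```bash
python3 -c "
from rig import manip
print(manip.hand_in())"
```

```text
the job is handed in; nothing more can be done
None
```

The blue lid is seated on the hopper and released. After that I pulled the gate until its pointer stood at the green tab. I handed the job in at about 20.4 s with the gripper still holding the handle at a 40 N grip.

**Lid:** I picked the larger blue lid by its knob and lowered it until it touched, at TCP z 125.3 mm against 125.5 expected. After release its centre was within about 1 mm of the hopper's, well inside the 4 mm play, and it looked level in the side view. It was still in place in the last top view.

**Gate:** The last measurement put the pointer about 0.2 mm from the tab's centre along the pull. The pose then held steady for over half a second, with 6–7.5 N of pull on the wrist.

**Other things:** Those in view were at their starting places in the last top view. The arm hid part of the small white cap.

**Disagreements:**
- **Early position estimates:** The cameras differed by 2–4 mm at first. I settled this with circle fits in the wrist camera.
- **Hopper and lid fits:** My first wrist fit of the hopper was wrong because it included the outer wall, so I refitted it. One side-view fit of the lid after release was also off, because I used the wrong height and the knob spoiled the outline, so I did not use it.

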